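Unload the slide imager's adapter with a hooked pick

ROBOT

A 6-joint arm with a two-finger parallel gripper is mounted at the origin on the work surface. World frame = base frame: x ahead of the robot, y to its left, z up, the work surface at z = 0. Lengths are in mm, angles in rad, forces in N, time in s.
With the tool pointing down it reaches from about 275 to 1000 mm from the base axis. Payload 8.4 kg.
Tool frame: the origin (TCP) lies on the centre line of the jaws, within the pads' length; the fingertips stand r.tip_reach ahead of it and the grasp point (between the pads) lies 11 mm behind it (r.tip_reach is the distance from the TCP to the fingertips, in mm); z points along the fingers, y is the line along which they close (so a half turn about z gives the same grasp; the last joint's range is limited). The gripper opens to 85 mm and grips with 20 to 120 N. Pads are 22 mm wide; open, the fingers measure 114 mm over their backs; the gripper's body (76 mm by 85 mm) begins 54 mm behind the grasp point. The pads swing forward as they close: fully open they stand 13 mm farther back than shut.
Start: joints at [1.224, 0.353, 1.633, -0, 1.155, -0.002], TCP at [211.254, 588.217, 239.281] pointing down, gripper open.
Joint ranges: [-2.63, 2.63], [-0.92, 2.1], [0.06, 2.66], [-1.3, 4.44], [0, 2.69], [-3.02, 3.02]. Speed limits (rad/s): [2.22, 2.22, 2.79, 3.14, 3.14, 3.14].

INTERFACE

Orientations are given as [roll, pitch, yaw] about the fixed x, y, z axes, in that order (R = Rz(yaw) Ry(pitch) Rx(roll)).
In Python, from rig import r gives the robot as it stands.
- The arm moves only by the tool carry_out, never from a script. Its argument "targets" is a list of rows, each an object with "dp": the shift along the tool's x, y, z in mm, a list of three; "yaw": the turn about the tool's z in degrees. A call has 1 to 12 rows; each row is the pose to reach, as a shift and turn from the pose commanded when the call began, along the tool's axes at that moment; what a row does not reach only later rows make up. A row lasts 1/8 s, in which the tool goes at most 62.5 mm and 10.7 degrees, less where a joint would pass 70% of its speed; a pose out of reach is approached as far as the arm can. A call with a gripper value outside its range is refused whole. "fingers" is the opening, from -1 (shut) to 1 (fully open), so that 0 is half open, set as the call begins (left out, the last holds). The fingers move at their own pace and stop on an object; "grip_force" is the grip in N (left out, the last holds). Time passes only in rows, so rows that repeat a pose let the fingers close. It gives the time, the measured TCP pose, the force, the opening and the grip force at its end, in the units of the state.
- r.sense(): the state, without advancing time (a new reading comes with each control period).
- r.grab_frame(name): name is "side" or "top"; returns the picture (420x560x3 uint8, red, green, blue); there is no depth.
- r.get_calibration(name): a dict with "fx", "fy", "cx", "cy" (pixels), "rvec" (rotation vector, rad) and "tvec" (3), from world to camera coordinates, as OpenCV has them. Camera axes: x right, y down, z forward; pixel columns grow to the right and rows downward; lengths in mm; the calibration is good to about 2 mm. A picture is of the moment at which its call begins. get_calibration takes no time and is no camera call.
- r.sign_off(): hands the job in; it is judged then, once.
The state is a dict: "clock": time; "qpos": joint angles; "qvel": joint speeds; "joint_efforts": joint torques, N m; "eef_pos": TCP position; "tcp_rot": TCP orientation; "contact_force": force on the tool from outside, world axes, zero at the start; "wrist_torque": the same for the moment, N m; "opening": opening from 0.0 (shut) to 1.0 (fully open); "grasp_force": force on a finger pad.
Only numpy, scipy, OpenCV 4.12 (cv2) and the standard library are available. Lean on these libraries where they do the work, as an engineer would, in place of code of your own. Each camera call takes 0.05 s, during which the arm holds its last target. There are 200 camera calls.

TASK

Unload the slide imager's loading stage. First push the aluminium adapter fully home against the stop so that its hole lines up with the stage's, and move the brass-knobbed locking pin from its parking bore through both, so that it cannot shift; only then, with the hooked pick, drag every framed slide right out of its slot, keeping the fingers off a slide until it is out. Finish with all the slides lying flat, face up and side by side in the yellow tray, the pick back in its rest, the adapter still pinned home, and the other things on the bench left where they are.

Things in the scene. Friction and masses are not known exactly. Their poses are not given: they have to be found in the camera images.
- stage: Black stage plate, fixed to the bench, 300 x 300 x 22 mm; its place and yaw vary. Origin at the centre of its underside on the bench; x points away from the robot. Two guide rails, 6 mm high above its top and flush with the adapter's floor plate, run along x; their inner faces are at y -98.5 and +98.5 mm.
- stop (a point): Middle of the near face of the stop bar on the stage (stage x 118.5 mm), 12 mm high above the stage's top; the adapter's far edge touches it when home.
- stage_hole (a point): Mouth (on the stage's top face, at stage x 62, y 82 mm) of the 13 mm locking hole, 18 mm deep, covered by the adapter.
- park_bore (a point): Mouth (stage x -20, y -130 mm) of the pin's parking bore, 13 mm wide, 18 mm deep.
- adapter: Loose aluminium slide adapter, about 0.7 kg, on the stage between the rails (1.5 mm play each side), 15 to 35 mm short of home at the start. Origin at the centre of its underside, axes as the stage's. Floor plate 194 x 194 x 6 mm. From x -91 to 0 mm it is an open apron; beyond lie three slots, open at their mouth (x 0), closed by a wall at x +93.
- lip (a point): Middle of the top of the upright lip along the adapter's near edge (adapter x -97 to -91 mm, all 194 mm wide, top 16 mm above the adapter's underside): good to push on.
- adapter_hole (a point): Mouth of the adapter's 13 mm locking hole, on the top of the floor plate (adapter x 40.5, y 82 mm); right above the stage's hole when the adapter is home.
- slot1 (a point): Floor of slot 1 at the middle of a fully inserted slide (adapter x 38, y -64, z 6 mm). The slot is 28 mm wide, 8 mm high, and roofed by a 3 mm cover (top 17 mm above the adapter's underside) with a slit 16 mm wide over its whole length, open at the mouth.
- slot2 (a point): Floor of slot 2 at the middle of a fully inserted slide (adapter x 38, y -12, z 6 mm). The slot is 28 mm wide, 8 mm high, and roofed by a 3 mm cover (top 17 mm above the adapter's underside) with a slit 16 mm wide over its whole length, open at the mouth.
- slot3 (a point): Floor of slot 3 at the middle of a fully inserted slide (adapter x 38, y 40, z 6 mm). The slot is 28 mm wide, 8 mm high, and roofed by a 3 mm cover (top 17 mm above the adapter's underside) with a slit 16 mm wide over its whole length, open at the mouth.
- relief1 (a point): Floor of the gap left at the closed end of slot 1 behind the slide (adapter x 84.5, y -64 mm, z 6 mm): about 17 mm long and, through the slit, 16 mm wide; the pick's tip goes down here.
- relief2 (a point): Floor of the gap left at the closed end of slot 2 behind the slide (adapter x 84.5, y -12 mm, z 6 mm): about 17 mm long and, through the slit, 16 mm wide; the pick's tip goes down here.
- relief3 (a point): Floor of the gap left at the closed end of slot 3 behind the slide (adapter x 84.5, y 40 mm, z 6 mm): about 17 mm long and, through the slit, 16 mm wide; the pick's tip goes down here.
- slide1: Framed slide with frame in blue, 76 (x) x 26 (y) x 6 (z) mm, 30 g, glass window with a pink specimen and white label on its top face. Origin at the centre of its underside. At the start fully inside slot 1, or absent (2 or 3 slides are there).
- slide2: Framed slide with frame in orange, 76 (x) x 26 (y) x 6 (z) mm, 30 g, glass window with a pink specimen and white label on its top face. Origin at the centre of its underside. At the start fully inside slot 2, or absent (2 or 3 slides are there).
- slide3: Framed slide with frame in green, 76 (x) x 26 (y) x 6 (z) mm, 30 g, glass window with a pink specimen and white label on its top face. Origin at the centre of its underside. At the start fully inside slot 3, or absent (2 or 3 slides are there).
- pin: Locking pin, upright: steel shank 10 mm in diameter and 22 mm long with a thinner nose, under a brass knob 20 mm in diameter and 28 mm high. Origin at the centre of its foot, z up the pin; it is gripped by the knob, 22 to 50 mm above the origin. At the start it stands in the parking bore, its foot 4 mm above the bench; pushed home, its knob sits on the adapter and its foot is 6 mm above the bench.
- pick: Hooked pick, 80 g. Origin on the handle's axis at its balance point; x towards the hook, z up. Red square handle 14 x 14 mm from x -65 to +45 mm; steel shaft 5 mm thick on to x +120 mm, there bent straight down: the tip's lowest point is 32.5 mm below the axis. At the start it lies in its rest, hook down.
- rest: Fixed pick rest: a dark base plate 130 x 52 mm with two grey notched uprights, 8 mm thick, at x -50 and +35 mm, each 32 mm wide; the notches are 20 mm wide, their floors 40 mm and their horns 49 mm above the bench. Origin on the bench under the pick's origin; x along the pick. The handle is free between the uprights. It stands on one side of the stage, the tray on the other.
- rest_seat (a point): Where the pick's origin belongs: on the rest's centre line 47 mm above the bench.
- tray: Yellow open slide tray, loose, 0.5 kg, 212 (x) x 110 (y) mm, walls 3 mm thick and 12 mm high, floor 3 mm thick; two painted lines mark three places at x -65, 0 and +65 mm for slides lying along y. Origin at the centre of its underside.
- wellplate: Bystander: clear 24-well plate, 86 x 128 x 20 mm; not to be moved. Origin at the centre of its underside.
- tipbox: Bystander: blue pipette-tip box, 80 x 118 x 57 mm; not to be moved. Origin at the centre of its underside.
Not all that is in view belongs to the job. Several things have the shape of the slide2; the one meant has the colours described above. There is more than one size of the pin; the job needs the smaller.

How it is judged (in metres and radians):
On the way, in this order (a step that is already met when the one before it is completed fails the run):
1. the adapter is home and the locking pin is through adapter and stage, with every slide still in its slot (horizontal distance between adapter_hole and stage_hole below 0.004 m and horizontal distance between pin and stage_hole below 0.005 m and z of pin in the frame of stage below 0.01 m and angle between pin's own z axis and vertical below 0.12 rad and horizontal distance between slide1 and slot1 below 0.03 m and horizontal distance between slide2 and slot2 below 0.03 m and horizontal distance between slide3 and slot3 below 0.03 m), for 0.3 s.
2. every slide is out of its slot, the adapter still pinned home (horizontal distance between adapter_hole and stage_hole below 0.004 m and horizontal distance between pin and stage_hole below 0.005 m and z of pin in the frame of stage below 0.01 m and angle between pin's own z axis and vertical below 0.12 rad and horizontal distance between slide1 and slot1 above 0.07 m and horizontal distance between slide2 and slot2 above 0.07 m and horizontal distance between slide3 and slot3 above 0.07 m), for 0.2 s.
At the end, for the whole second after the job is handed in: Every slide lies flat and face up on the tray's floor, inside its walls (4 degrees, 3 mm), at rest; the pick lies in its rest, hook down, within 12 mm of its seat; the pin stands through both holes, its foot below 10 mm above the bench, and the adapter's hole is within 4 mm of the stage's (horizontal distance between adapter_hole and stage_hole below 0.004 m and horizontal distance between pin and stage_hole below 0.005 m and z of pin in the frame of stage below 0.01 m and angle between pin's own z axis and vertical below 0.12 rad and x of slide1 in the frame of tray between -0.095 and 0.095 m and y of slide1 in the frame of tray between -0.035 and 0.035 m and z of each of slide1, slide2, slide3 in the frame of tray below 0.006 m and angle between each of slide1, slide2, slide3's own z axis and vertical below 0.08 rad and linear speed of each of slide1, slide2, slide3, pick below 0.02 m/s and x of slide2 in the frame of tray between -0.095 and 0.095 m and y of slide2 in the frame of tray between -0.035 and 0.035 m and x of slide3 in the frame of tray between -0.095 and 0.095 m and y of slide3 in the frame of tray between -0.035 and 0.035 m and distance between pick and rest_seat below 0.012 m and angle between pick's own z axis and vertical below 0.15 rad); the robot touches nothing.
It fails at once if the fingers press on a slide that is still in its slot ((contact force between the fingers and slide1 above 0.5 N and horizontal distance between slide1 and slot1 below 0.05 m) or (contact force between the fingers and slide2 above 0.5 N and horizontal distance between slide2 and slot2 below 0.05 m) or (contact force between the fingers and slide3 above 0.5 N and horizontal distance between slide3 and slot3 below 0.05 m)).
It fails at once if a bystander (well plate or tip box) is moved more than 15 mm (distance of any of wellplate, tipbox from where it was at the start of the episode above 0.015 m).
Of slide1, slide2, slide3 only 2 to 3 are there at a start; the rules pass over those that are not, and their reading is None.
At some moment in a run one of tray may be knocked a few centimetres aside while the robot is not near it.
Once in a run the grip may slacken for a moment while it holds something.
It also fails if it takes over 210 s, if anything falls off the work surface, if the arm or the gripper's body presses on something with over 40 N, if the wrist force passes 120 N, or if a joint passes its speed limit or range.

## Working session

There is one attempt and no reset: what is moved stays moved. The work goes in short steps, Python scripts to look and compute and a tool call to move; the robot and the scene stay as the last step left them, time stands still between calls to the robot, and variables do not carry over. Pictures are saved under pics/ and viewed, at most 14 in all, crops included, and the job is handed in when it is done.

Besides the shell and the picture viewer there is one more tool, called after "Call:" by a JSON object that holds its "method" and its "body". carry_out: Moves the arm, as the interface text tells. Its arguments: {"type":"object","properties":{"targets":{"type":"array","items":{"type":"object","properties":{"dp":{"type":"array","items":{"type":"number"}},"yaw":{"type":"number"}}}},"fingers":{"type":"number"},"grip_force":{"type":"number"}},"required":["targets"]}

```bash
ls; mkdir -p pics; python3 - <<'E'
from rig import r
import cv2
print(r.sense(), r.tip_reach)
for n in("top","side"):
    cv2.imwrite(f"pics/{n}0.png",cv2.cvtColor(r.grab_frame(n),cv2.COLOR_RGB2BGR)); print(r.get_calibration(n))
E
```

```text
pics
{'clock': 0.0, 'qpos': array([ 1.22359999e+00,  3.53660139e-01,  1.63413081e+00,  1.24744536e-05,
        1.15520936e+00, -2.41145425e-03]), 'qvel': array([ 0.00106654,  0.00107233, -0.0004167 , -0.00013672,  0.00149107,
       -0.00077748]), 'joint_efforts': array([-8.92466360e-04, -6.05255055e+01, -3.42069376e+01, -4.95317988e-05,
        9.25761822e-03, -8.30492240e-06]), 'eef_pos': array([211.09066378, 587.77744007, 238.5556113 ]), 'tcp_rot': array([-3.14018503e+00, -1.47999817e-05,  2.79680271e+00]), 'contact_force': array([0.5437937 , 0.08641347, 0.04090771]), 'wrist_torque': array([ 0.00476809, -0.00978001,  0.02457207]), 'grasp_force': 0.0, 'opening': 0.9940236662906176} 8.0
{'fx': 530.5280846187757, 'fy': 530.5280846187757, 'cx': 284.4949540980493, 'cy': 215.17195575172926, 'rvec': array([ 2.19225323, -2.21207878,  0.10651302]), 'tvec': array([ -17.87382537,  535.38675163, 1088.70340264])}
{'fx': 452.3218701038786, 'fy': 452.3218701038786, 'cx': 276.70022652184605, 'cy': 207.91284215673352, 'rvec': array([ 2.31806713, -0.49053794,  0.22808442]), 'tvec': array([-482.92360267,  172.87140067,  855.89371531])}
```

View pics/top0.png

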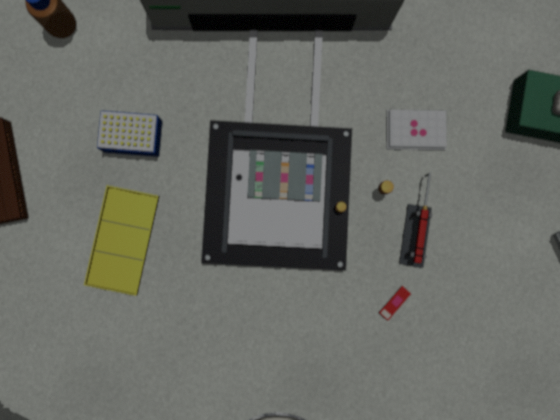

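View pics/side0.png

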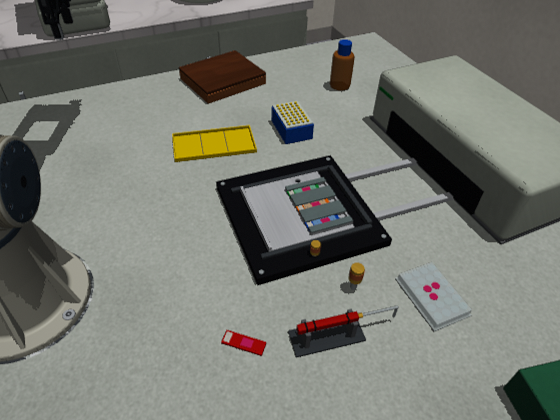

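The top view has x up and y to the left. The stage is centred at (278,195), with all three slides present. The pin sits in its park bore at (341,207), and a decoy pin stands at (386,187). The pick and rest are at (420,235), the tray at (122,240), and a red decoy slide at (395,303).

```bash
cat > h.py <<'E'
import numpy as np, cv2
from rig import r
C={n:r.get_calibration(n) for n in("top","side")}
def KRt(n):
    c=C[n]; return np.array([[c['fx'],0,c['cx']],[0,c['fy'],c['cy']],[0,0,1]]),cv2.Rodrigues(c['rvec'])[0],c['tvec']
def ray(n,uv,z):
    K,R,t=KRt(n); uv=np.atleast_2d(np.array(uv,float))
    d=(R.T@np.linalg.inv(K)@np.c_[uv,np.ones(len(uv))].T).T; o=-R.T@t
    return (o+d*((z-o[2])/d[:,2])[:,None])[:,:2]
def proj(n,P):
    K,R,t=KRt(n); return cv2.projectPoints(np.array(P,float).reshape(-1,3),C[n]['rvec'],t,K,None)[0][:,0]
def tri(uv1,uv2):  # top, side
    Ps=[]
    for n in("top","side"):
        K,R,t=KRt(n);Ps.append(K@np.c_[R,t])
    X=cv2.triangulatePoints(Ps[0],Ps[1],np.array(uv1,float).reshape(2,1),np.array(uv2,float).reshape(2,1));return (X[:3]/X[3]).ravel()
def shot(n,name=None,crop=None,k=4):
    im=cv2.cvtColor(r.grab_frame(n),cv2.COLOR_RGB2BGR)
    if name:
        o=im
        if crop: x,y,w,h=crop; o=cv2.resize(im[y:y+h,x:x+w],None,fx=k,fy=k,interpolation=cv2.INTER_CUBIC)
        cv2.imwrite(f"pics/{name}.png",o)
    return im
def blob(im,lo,hi,box):
    x,y,w,h=box; m=cv2.inRange(cv2.cvtColor(im[y:y+h,x:x+w],cv2.COLOR_BGR2HSV),lo,hi)
    cs,_=cv2.findContours(m,cv2.RETR_EXTERNAL,cv2.CHAIN_APPROX_NONE)
    return [c+np.array([x,y]) for c in sorted(cs,key=cv2.contourArea,reverse=True)]
E
python3 - <<'E'
from h import *
t=cv2.imread("pics/top0.png"); s=cv2.imread("pics/side0.png")
c=cv2.resize(t[115:275,195:395],None,fx=4,fy=3.75,interpolation=cv2.INTER_CUBIC)
cv2.imwrite("pics/c1.png",cv2.convertScaleAbs(c,alpha=1.8,beta=10))
# stage
st=blob(t,(0,0,0),(180,255,50),(190,100,180,185))[0]
rc=cv2.minAreaRect(st); b=cv2.boxPoints(rc); w=ray("top",b,22)
print("stage",rc,w.round(1).tolist(),w.mean(0),np.linalg.norm(w-np.roll(w,1,0),axis=1))
for nm,im,box in(("top",t,(60,160,120,150)),("side",s,(160,110,110,60))):
    y=blob(im,(22,120,60),(35,255,255),box)[0]; rc=cv2.minAreaRect(y)
    w=ray(nm,cv2.boxPoints(rc),12) if nm=="top" else ray(nm,cv2.approxPolyDP(cv2.convexHull(y),4,True)[:,0],12)
    print("tray",nm,w.round(1).tolist(),w.mean(0),np.linalg.norm(w-np.roll(w,1,0),axis=1).round(1))
for nm,im,box in(("top",t,(325,170,80,50)),("side",s,(295,230,90,70))):
    for c in blob(im,(10,100,60),(28,255,255),box)[:2]:
        print("brass",nm,c.reshape(-1,2).mean(0),cv2.boundingRect(c),cv2.contourArea(c))
for nm,im,box in(("top",t,(405,170,30,100)),("side",s,(285,300,90,50))):
    c=np.vstack([k for k in blob(im,(0,120,60),(8,255,255),box) if cv2.contourArea(k)>6]); rc=cv2.minAreaRect(c);print("red",nm,rc,cv2.boxPoints(rc).round(1).tolist())
E
```

```text
stage ((277.03076171875, 195.94615173339844), (143.38999938964844, 142.7798309326172), 3.1798300743103027) [[437.2, 149.2], [734.5, 132.8], [716.7, -168.1], [417.6, -146.1]] [576.53567137  -8.04088963] [295.92559755 297.7702113  301.41717437 299.9156852 ]
tray top [[397.2, 390.6], [602.0, 347.9], [577.1, 240.8], [372.3, 285.0]] [487.15268489 316.06767172] [108.5 209.2 109.9 209.5]
tray side [[601.2, 335.9], [569.3, 229.3], [373.3, 272.9], [400.1, 390.5]] [485.99036187 307.14226447] [208.4 111.3 200.8 120.6]
brass top [386.4375  186.53125] (380, 181, 13, 12) 102.0
brass top [341.         206.07142857] (336, 201, 11, 11) 78.0
brass side [356.76086957 269.63043478] (350, 263, 15, 14) 132.0
brass side [315.50980392 247.96078431] (311, 240, 10, 16) 84.5
red top ((421.1699523925781, 235.8099822998047), (7.071068286895752, 53.315853118896484), 8.13010311126709) [[413.8999938964844, 261.70001220703125], [421.3999938964844, 208.89999389648438], [428.3999938964844, 209.89999389648438], [420.8999938964844, 262.70001220703125]]
red side ((327.6242980957031, 322.0537414550781), (9.816900253295898, 61.92810821533203), 77.34745025634766) [[296.29998779296875, 324.0], [356.79998779296875, 310.5], [358.8999938964844, 320.1000061035156], [298.5, 333.6000061035156]]
```

View pics/c1.png

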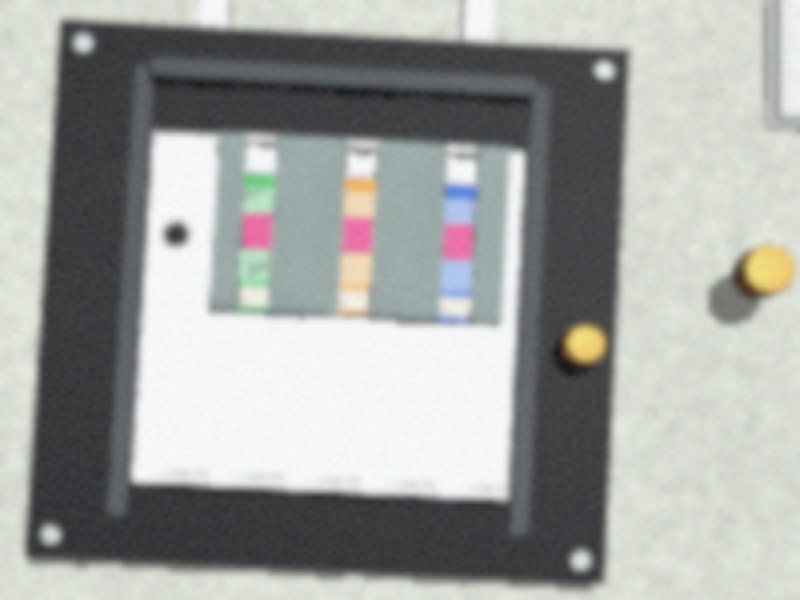

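The crop shows the pin in its park bore at crop (585,344) and the adapter's hole at (176,235). The far gap to the stop is visible, and the slides are green, orange and blue from left to right. Next I'll compute the frames.

```bash
cat >> h.py <<'E'
def uncrop(p): return np.array(p,float)/[4,3.75]+[195-.375,115-.367]
def fit(src,dst): # rigid 2D
    src,dst=np.array(src,float),np.array(dst,float);a,b=src-src.mean(0),dst-dst.mean(0)
    th=np.arctan2((a[:,0]*b[:,1]-a[:,1]*b[:,0]).sum(),(a*b).sum());c,s=np.cos(th),np.sin(th);R=np.array([[c,-s],[s,c]])
    return R,dst.mean(0)-R@src.mean(0),th
E
python3 - <<'E'
from h import *
sc=ray("top",uncrop([(83,42),(604,70),(580,560),(50,534)]),22)
co=ray("top",uncrop([(64,20),(627,50),(604,582),(28,555)]),22)
print(sc.mean(0),np.linalg.norm(sc-np.roll(sc,1,0),axis=1)); 
R,t,th=fit([(150,150),(150,-150),(-150,-150),(-150,150)],co);print("stage corners",t,th,np.linalg.norm(co-np.roll(co,1,0),axis=1))
R2,t2,th2=fit([(135,135),(135,-135),(-135,-135),(-135,135)],sc);print("screws",t2,th2)
pin=tri((341,206.3),(315.5,248));print("pin tri",pin, "top@54",ray("top",(341,206.3),54), "expected",R@[-20,-130]+t,R2@[-20,-130]+t2)
print("decoy",tri((386.4,186.5),(356.8,269.6)))
hole=ray("top",uncrop((176,235)),28)[0];print("hole",hole,"in stage",R2.T@(hole-t2))
lip=ray("top",uncrop([(132,484),(508,500)]),38);print("lip",[(R2.T@(l-t2)).round(1) for l in lip])
fe=ray("top",uncrop([(152,131),(526,150)]),28);print("far",[(R2.T@(l-t2)).round(1) for l in fe])
for n,a,b,z in(("top",(417.4,262.2),(424.9,209.4),52),("side",(297.4,328.8),(357.85,315.3),50)):
    w=ray(n,[a,b],z);d=w[1]-w[0];print("pick",n,w,np.linalg.norm(d),np.arctan2(d[1],d[0]))
print("tri ends",tri((417.4,262.2),(297.4,328.8)),tri((424.9,209.4),(357.85,315.3)))
s=cv2.imread("pics/side0.png");t0=cv2.imread("pics/top0.png")
a=cv2.resize(t0[165:275,400:440],None,fx=5,fy=5,interpolation=cv2.INTER_CUBIC);b=cv2.resize(s[295:360,283:403],None,fx=4.9,fy=8.461,interpolation=cv2.INTER_CUBIC)
cv2.imwrite("pics/c2.png",cv2.convertScaleAbs(np.hstack([a,cv2.resize(b,(590,550))]),alpha=1.5))
E
```

```text
[578.23893339  -7.76544628] [274.28126034 274.0607531  274.7124506  274.05651988]
stage corners [578.29699358  -8.63532743] -0.060541050554164984 [298.17268889 296.36908517 298.26862194 297.60630481]
screws [578.23893339  -7.76544628] -0.0625098506101167
pin tri [ 551.43479572 -138.44641474   40.04496466] top@54 [[ 549.92743006 -136.35363793]] expected [ 550.46810487 -137.18707947] [ 550.15700608 -136.2621597 ]
decoy [ 589.46368716 -229.00245108   58.60050794]
hole [613.94118635  71.90090313] in stage [30.65583365 81.74104207]
lip [array([-107.8,   95.5]), array([-106.3,  -96.4])]
far [array([87.9, 97.5]), array([ 88.6, -97.5])]
pick top [[ 435.34458803 -289.99026938]
 [ 542.46076446 -308.28329571]] 108.66696860001706 -0.16914566247926163
pick side [[ 435.96483543 -291.06743969]
 [ 544.03369322 -309.92859844]] 109.70242172563506 -0.17278870719663011
tri ends [ 435.60258197 -290.77123409   49.7210935 ] [ 543.30529197 -309.37904352   49.46965816]
```

View pics/c2.png

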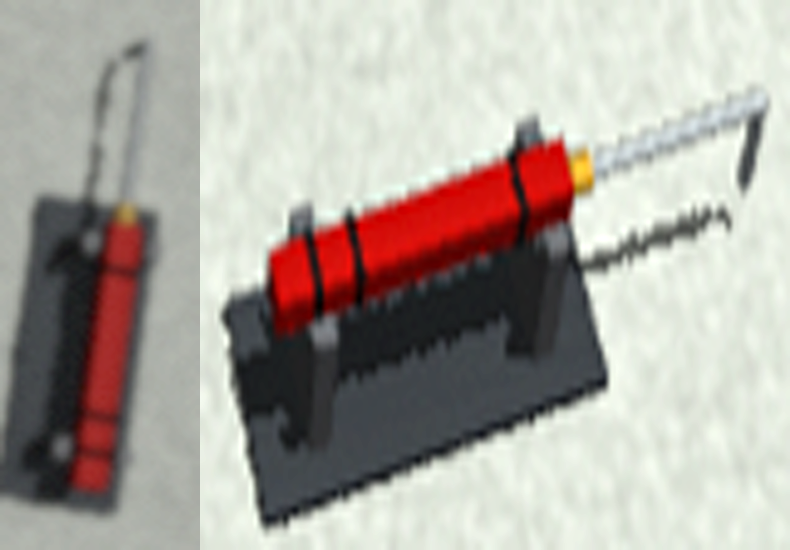

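The pick lies hook down in its rest. The frames agree with each other, and the adapter is about 31 mm short of home. Next is a waypoint planner that prints tool-frame shifts.

```bash
cat > plan.py <<'E'
import numpy as np, json, os
S=np.array([578.7,-8.3]); TH=-0.0615
def st(x,y,z=0,psi=0): # stage frame -> world TCP pose; psi deg rel. to stage
    c,s=np.cos(TH),np.sin(TH); return [S[0]+c*x-s*y,S[1]+s*x+c*y,z,np.degrees(TH)+psi]
def cmd():
    if os.path.exists("cmd.json"): return np.array(json.load(open("cmd.json")))
    return np.array([211.254,588.217,239.281,np.degrees(2.7968)])
def plan(wps,rnd=0.5):
    c=cmd(); a=np.radians(c[3]); ex=np.array([np.cos(a),np.sin(a),0]); ey=np.array([np.sin(a),-np.cos(a),0]); ez=np.array([0,0,-1.])
    last=np.zeros(4)
    for w in wps:
        w=np.array(w,float); d=w[:3]-c[:3]; dp=np.array([d@ex,d@ey,d@ez]); yaw=-(w[3]-c[3])
        q=np.round(np.r_[dp,yaw]/rnd)*rnd
        n=int(np.ceil(max(np.linalg.norm(q[:3]-last[:3])/55,abs(q[3]-last[3])/10)))+1
        print("dp",q[:3].tolist(),"yaw",q[3],"rows~",n); last=q
    p=c[:3]+ex*last[0]+ey*last[1]+ez*last[2]
    json.dump([*p,c[3]-last[3]],open("cmd.json","w")); print("cmd",p.round(1),round(c[3]-last[3],2))
E
python3 - <<'E'
from plan import *
plan([st(-150,0,150,90),st(-150,0,35,90),st(-108,0,35,90)])
E
```

```text
dp [-403.5, -479.0, 89.5] yaw 74.0 rows~ 13
dp [-403.5, -479.0, 204.5] yaw 74.0 rows~ 4
dp [-443.5, -467.5, 204.5] yaw 74.0 rows~ 2
cmd [470.6  -1.7  34.8] 86.24
```

Call:
{"method": "carry_out", "body": {"targets": [{"dp": [-60, -60, 20], "yaw": 8}, {"dp": [-100, -110, 40], "yaw": 17}, {"dp": [-140, -160, 60], "yaw": 26}, {"dp": [-180, -210, 89.5], "yaw": 35}, {"dp": [-220, -260, 89.5], "yaw": 44}, {"dp": [-260, -310, 89.5], "yaw": 53}, {"dp": [-300, -360, 89.5], "yaw": 62}, {"dp": [-340, -410, 89.5], "yaw": 71}, {"dp": [-380, -450, 89.5], "yaw": 74}, {"dp": [-403.5, -479, 89.5], "yaw": 74}, {"dp": [-403.5, -479, 89.5], "yaw": 74}, {"dp": [-403.5, -479, 89.5], "yaw": 74}], "fingers": -1}}

```text
clock: 1.6
eef_pos: [428.9, 0.6, 149.6]
tcp_rot: [-3.141, -0.0, 1.503]
contact_force: [-1.2, 1.9, 0.3]
opening: 0.003
grasp_force: 0.0
```

Call:
{"method": "carry_out", "body": {"targets": [{"dp": [0, 0, 60], "yaw": 0}, {"dp": [0, 0, 115], "yaw": 0}, {"dp": [0, 0, 115], "yaw": 0}, {"dp": [0, 15, 115], "yaw": 0}, {"dp": [0, 25, 115], "yaw": 0}, {"dp": [0, 32, 115], "yaw": 0}, {"dp": [0, 37, 115], "yaw": 0}, {"dp": [0, 42, 115], "yaw": 0}, {"dp": [0, 42, 115], "yaw": 0}]}}

```text
clock: 2.72
eef_pos: [462.5, -1.0, 34.8]
tcp_rot: [-3.125, 0.0, 1.505]
contact_force: [-28.6, 8.0, 36.6]
opening: 0.008
grasp_force: 20.7
```

Call:
{"method": "carry_out", "body": {"targets": [{"dp": [0, 3, 0], "yaw": 0}, {"dp": [0, 6, 0], "yaw": 0}, {"dp": [0, 8, 0], "yaw": 0}, {"dp": [0, 10, 0], "yaw": 0}, {"dp": [0, 12, 0], "yaw": 0}, {"dp": [0, 12, 0], "yaw": 0}]}}

```text
clock: 3.48
eef_pos: [477.2, -2.3, 34.9]
tcp_rot: [-3.13, 0.0, 1.505]
contact_force: [-19.0, 2.1, 24.9]
opening: -0.002
grasp_force: 14.3
```

```bash
python3 - <<'E'
from h import *
a=shot("side","s1",(190,120,200,150),4)
print(r.sense()['contact_force'],r.sense()['eef_pos'])
E
```

```text
[-20.39709022   1.85662984  24.78601836] [477.16683103  -2.29162122  34.9411252 ]
```

View pics/s1.png

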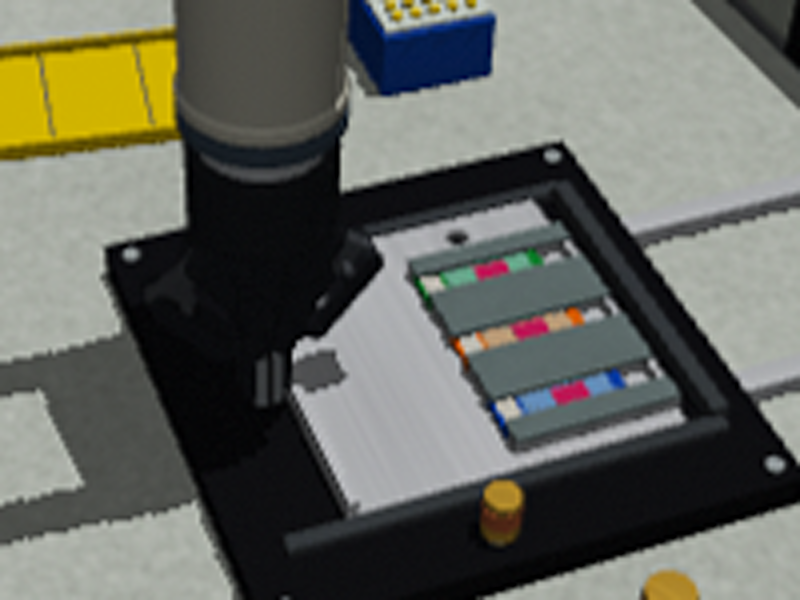

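The side view shows closed fingers against the lip and the adapter partly moved. Some upward force is on the tool, so I'll raise it slightly and keep pushing.

Call:
{"method": "carry_out", "body": {"targets": [{"dp": [0, 0, -2], "yaw": 0}, {"dp": [0, 0, -2], "yaw": 0}, {"dp": [0, 0, -2], "yaw": 0}]}}

```text
clock: 3.9
eef_pos: [482.2, -2.5, 36.7]
tcp_rot: [-3.14, 0.0, 1.505]
contact_force: [-6.1, 0.4, 3.0]
opening: -0.001
grasp_force: 3.3
```

Call:
{"method": "carry_out", "body": {"targets": [{"dp": [0, 2, 0], "yaw": 0}, {"dp": [0, 4, 0], "yaw": 0}, {"dp": [0, 4, 0], "yaw": 0}]}}

```text
clock: 4.28
eef_pos: [485.5, -2.7, 36.7]
tcp_rot: [-3.138, 0.0, 1.505]
contact_force: [-8.1, -0.2, 5.6]
opening: 0.001
grasp_force: 4.9
```

Call:
{"method": "carry_out", "body": {"targets": [{"dp": [0, 2, 0], "yaw": 0}, {"dp": [0, 4, 0], "yaw": 0}, {"dp": [0, 4, 0], "yaw": 0}]}}

```text
clock: 4.65
eef_pos: [489.6, -3.0, 36.7]
tcp_rot: [-3.139, 0.0, 1.505]
contact_force: [-8.2, 0.8, 6.2]
opening: -0.001
grasp_force: 4.8
```

Call:
{"method": "carry_out", "body": {"targets": [{"dp": [0, 2, 0], "yaw": 0}, {"dp": [0, 3, 0], "yaw": 0}, {"dp": [0, 3, 0], "yaw": 0}]}}

```text
clock: 5.03
eef_pos: [491.1, -3.1, 36.6]
tcp_rot: [-3.136, 0.0, 1.505]
contact_force: [-13.0, 0.5, 11.1]
opening: -0.005
grasp_force: 7.9
```

Call:
{"method": "carry_out", "body": {"targets": [{"dp": [0, 2, 0], "yaw": 0}, {"dp": [0, 4, 0], "yaw": 0}, {"dp": [0, 4, 0], "yaw": 0}]}}

```text
clock: 5.4
eef_pos: [491.5, -3.2, 36.4]
tcp_rot: [-3.129, 0.0, 1.505]
contact_force: [-24.3, 2.6, 24.8]
opening: 0.002
grasp_force: 15.9
```

Call:
{"method": "carry_out", "body": {"targets": [{"dp": [0, -12, 0], "yaw": 0}, {"dp": [0, -12, 0], "yaw": 0}, {"dp": [0, -12, -60], "yaw": 0}, {"dp": [0, -12, -112], "yaw": 0}, {"dp": [-55, -35, -112], "yaw": 0}, {"dp": [-110, -35, -112], "yaw": 0}, {"dp": [-160, -35, -112], "yaw": 0}, {"dp": [-160, -35, -112], "yaw": 0}], "fingers": 0.2}}

```text
clock: 6.4
eef_pos: [453.6, -164.1, 149.5]
tcp_rot: [3.139, 0.001, 1.501]
contact_force: [-1.0, 0.9, -0.1]
opening: 0.602
grasp_force: 0.0
```

```bash
cat >> plan.py <<'E'
def adv(dp,yaw=0): # record a call's final row
    c=cmd(); a=np.radians(c[3]); p=c[:3]+np.array([np.cos(a),np.sin(a),0])*dp[0]+np.array([np.sin(a),-np.cos(a),0])*dp[1]+np.array([0,0,-1.])*dp[2]
    json.dump([*p,c[3]-yaw],open("cmd.json","w"))
E
rm cmd.json; python3 - <<'E'
from plan import *; from h import *
adv((-403.5,-479,89.5),74);adv((0,69,113));adv((-160,-35,-112))
s=r.sense();print(cmd(),s['eef_pos'],s['opening'])
t=shot("top","t2",(195,115,200,150),4)
pin=[c for c in blob(t,(10,100,60),(28,255,255),(325,195,30,25))][0].reshape(-1,2).mean(0);print(pin)
R,tt=np.array([[np.cos(TH),-np.sin(TH)],[np.sin(TH),np.cos(TH)]]),S-[.5,-.5]
h=blob(t,(0,0,0),(180,255,110),(230,150,20,25))
for c in h[:2]: u=c.reshape(-1,2).mean(0);print(cv2.contourArea(c),u,R.T@(ray("top",u,28)[0]-tt))
E
```

```text
[ 452.5516065  -160.85859144  148.781        86.24483614] [ 453.58420656 -164.06905281  149.46748093] 0.6018787158561374
[340.96428571 206.07142857]
55.5 [231.16981132 161.77358491] [62.30514853 99.01489135]
28.0 [239.88888889 162.38888889] [62.03906845 80.91574682]
```

View pics/t2.png

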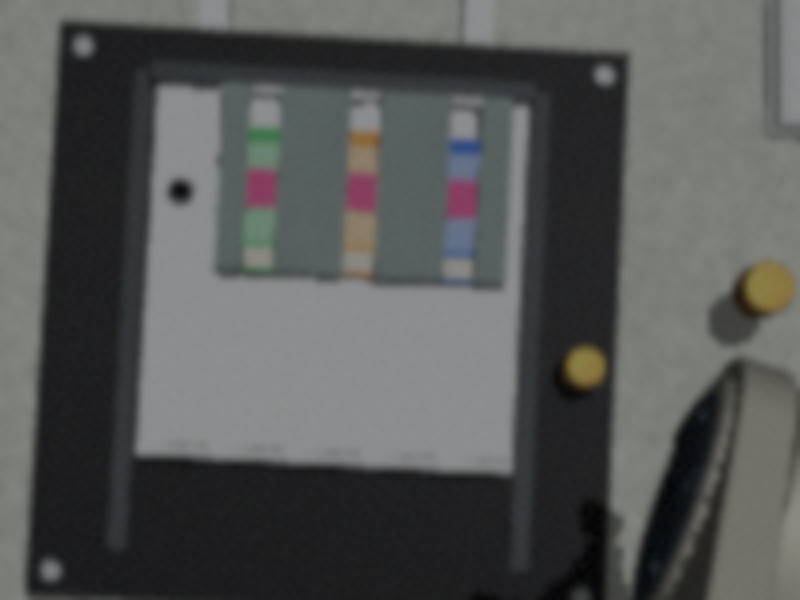

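The adapter is home: its hole is at stage (62, 81). Next I'll grip the pin.

```bash
cat >> plan.py <<'E'
def cmd():
    from rig import r; s=r.sense(); return np.r_[s['eef_pos'],np.degrees(s['tcp_rot'][2])]
E
python3 - <<'E'
from plan import *; from h import ray
print(ray("top",(341,206.1),54),st(-20,-130))
plan([st(-20,-130,110,90),st(-20,-130,37.5,90)])
E
```

```text
[[ 550.33415057 -136.36059442]] [np.float64(550.7478494754362), np.float64(-136.82500644252903), 0, np.float64(-3.523690440054563)]
dp [32.5, 95.5, 39.0] yaw -0.5 rows~ 3
dp [32.5, 95.5, 111.5] yaw -0.5 rows~ 3
cmd [ 550.8 -136.6   37.7] 86.56
```

Call:
{"method": "carry_out", "body": {"targets": [{"dp": [16, 48, 20], "yaw": -0.5}, {"dp": [32.5, 95.5, 39], "yaw": -0.5}, {"dp": [32.5, 95.5, 39], "yaw": -0.5}, {"dp": [32.5, 95.5, 39], "yaw": -0.5}, {"dp": [32.5, 95.5, 75], "yaw": -0.5}, {"dp": [32.5, 95.5, 100], "yaw": -0.5}, {"dp": [32.5, 95.5, 111.5], "yaw": -0.5}, {"dp": [32.5, 95.5, 111.5], "yaw": -0.5}]}}

```text
clock: 7.45
eef_pos: [549.4, -134.6, 37.4]
tcp_rot: [-3.141, -0.0, 1.514]
contact_force: [0.7, -0.8, 0.3]
opening: 0.599
grasp_force: 0.0
```

Call:
{"method": "carry_out", "body": {"targets": [{"dp": [0, 0, 0], "yaw": 0}, {"dp": [0, 0, 0], "yaw": 0}, {"dp": [0, 0, 0], "yaw": 0}, {"dp": [0, 0, 0], "yaw": 0}, {"dp": [0, 0, 0], "yaw": 0}, {"dp": [0, 0, 0], "yaw": 0}], "fingers": -1, "grip_force": 60}}

```text
clock: 8.2
eef_pos: [550.7, -134.9, 38.5]
tcp_rot: [3.14, 0.0, 1.514]
contact_force: [-1.2, 0.1, 6.5]
opening: 0.211
grasp_force: 58.4
```

Call:
{"method": "carry_out", "body": {"targets": [{"dp": [0, 0, -15], "yaw": 0}, {"dp": [0, 0, -35], "yaw": 0}, {"dp": [0, 0, -60], "yaw": 0}, {"dp": [0, 0, -60], "yaw": 0}, {"dp": [50, 20, -60], "yaw": 0}, {"dp": [100, 40, -60], "yaw": 0}, {"dp": [150, 60, -60], "yaw": 0}, {"dp": [190, 77, -60], "yaw": 0}, {"dp": [211.5, 84, -60], "yaw": 0}, {"dp": [211.5, 84, -60], "yaw": 0}, {"dp": [211.5, 84, -60], "yaw": 0}, {"dp": [211.5, 84, -60], "yaw": 0}]}}

```text
clock: 9.7
eef_pos: [645.3, 70.4, 97.2]
tcp_rot: [-3.141, 0.0, 1.513]
contact_force: [1.1, 0.1, -1.3]
opening: 0.208
grasp_force: 58.7
```

```bash
python3 - <<'E'
from h import *
t=shot("top");s=shot("side","s3",(190,120,200,150),4)
print(r.sense()['eef_pos'],r.sense()['opening'])
for n,im,b in(("top",t,(200,120,90,100)),("side",s,(250,120,100,100))):
    for c in blob(im,(10,100,40),(28,255,255),b)[:3]: print(n,c.reshape(-1,2).mean(0),cv2.boundingRect(c),cv2.contourArea(c))
E
```

```text
[645.58620213  70.63627051  97.34639412] 0.21788108801328754
top [286.         149.85714286] (283, 149, 7, 3) 11.0
side [251.74545455 140.61818182] (250, 127, 7, 26) 82.5
side [313.22727273 151.22727273] (310, 147, 7, 8) 31.0
side [312.23529412 159.35294118] (309, 157, 7, 5) 16.5
```

View pics/s3.png

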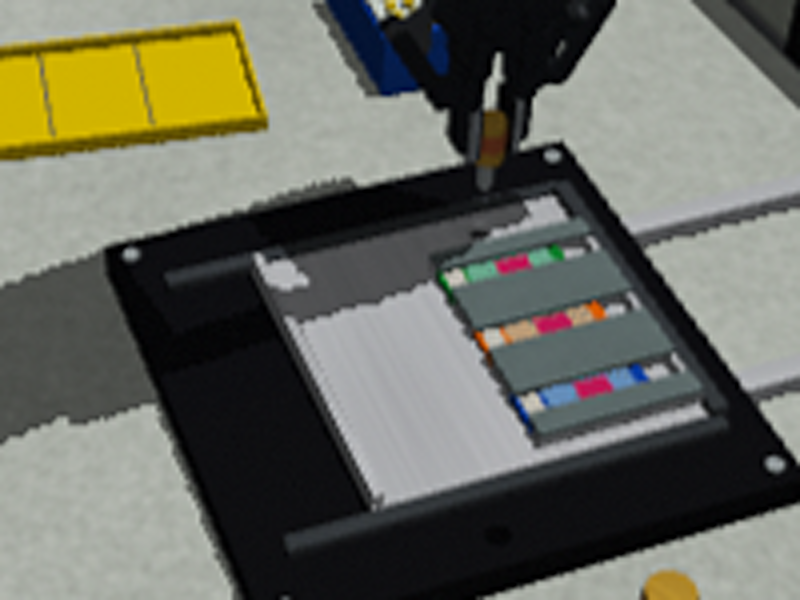

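The pin hangs upright between the jaws above the adapter's hole. I'll shift 1 mm in y and lower it.

Call:
{"method": "carry_out", "body": {"targets": [{"dp": [1, 0, 15], "yaw": 0}, {"dp": [1, 0, 28], "yaw": 0}, {"dp": [1, 0, 31], "yaw": 0}, {"dp": [1, 0, 34], "yaw": 0}, {"dp": [1, 0, 37], "yaw": 0}, {"dp": [1, 0, 40], "yaw": 0}, {"dp": [1, 0, 43], "yaw": 0}, {"dp": [1, 0, 43], "yaw": 0}]}}

```text
clock: 10.8
eef_pos: [645.8, 72.7, 54.1]
tcp_rot: [-3.141, 0.0, 1.514]
contact_force: [-0.8, 0.3, -0.4]
opening: 0.21
grasp_force: 58.7
```

Call:
{"method": "carry_out", "body": {"targets": [{"dp": [0, 0, 3], "yaw": 0}, {"dp": [0, 0, 6], "yaw": 0}, {"dp": [0, 0, 9], "yaw": 0}, {"dp": [0, 0, 11], "yaw": 0}, {"dp": [0, 0, 13], "yaw": 0}, {"dp": [0, 0, 13], "yaw": 0}]}}

```text
clock: 11.55
eef_pos: [645.8, 72.7, 41.1]
tcp_rot: [-3.141, 0.0, 1.514]
contact_force: [0.6, 0.4, -1.3]
opening: 0.21
grasp_force: 58.7
```

Only 1 mm is left. I'll lower it, release, lift and look.

Call:
{"method": "carry_out", "body": {"targets": [{"dp": [0, 0, 1], "yaw": 0}, {"dp": [0, 0, 1.5], "yaw": 0}]}}

```text
clock: 11.8
eef_pos: [646.1, 72.7, 40.6]
tcp_rot: [3.141, -0.0, 1.514]
contact_force: [-4.2, -0.3, 10.4]
opening: 0.207
grasp_force: 59.2
```

Call:
{"method": "carry_out", "body": {"targets": [{"dp": [0, 0, 0], "yaw": 0}, {"dp": [0, 0, 0], "yaw": 0}, {"dp": [0, 0, 0], "yaw": 0}, {"dp": [0, 0, -20], "yaw": 0}, {"dp": [0, 0, -60], "yaw": 0}, {"dp": [0, 0, -100], "yaw": 0}, {"dp": [-60, -60, -100], "yaw": 0}, {"dp": [-120, -110, -100], "yaw": 0}, {"dp": [-180, -160, -100], "yaw": 0}, {"dp": [-220, -200, -100], "yaw": 0}, {"dp": [-220, -200, -100], "yaw": 0}, {"dp": [-220, -200, -100], "yaw": 0}], "fingers": 0}}

```text
clock: 13.3
eef_pos: [431.8, -137.2, 140.9]
tcp_rot: [3.141, 0.0, 1.511]
contact_force: [-0.6, 0.1, -0.1]
opening: 0.5
grasp_force: 0.0
```

```bash
python3 - <<'E'
from h import *
t=shot("top");s=shot("side","s4",(190,120,200,150),4)
print(r.sense()['eef_pos'],r.sense()['tcp_rot'],r.sense()['opening'])
a=[max(blob(im,(10,100,40),(28,255,255),b),key=cv2.contourArea) for im,b in((t,(220,140,60,50)),(s,(280,145,60,50)))]
for c in a: print(c.reshape(-1,2).mean(0),cv2.boundingRect(c))
print(ray("top",a[0].reshape(-1,2).mean(0),56))
E
```

```text
[ 434.4780986  -136.03385407  140.96768366] [3.13930765e+00 3.89688178e-04 1.51253359e+00] 0.5053193575695962
[238.36 161.12] (235, 157, 8, 9)
[310.04166667 169.08333333] (306, 165, 9, 9)
[[643.01397059  70.7419625 ]]
```

View pics/s4.png

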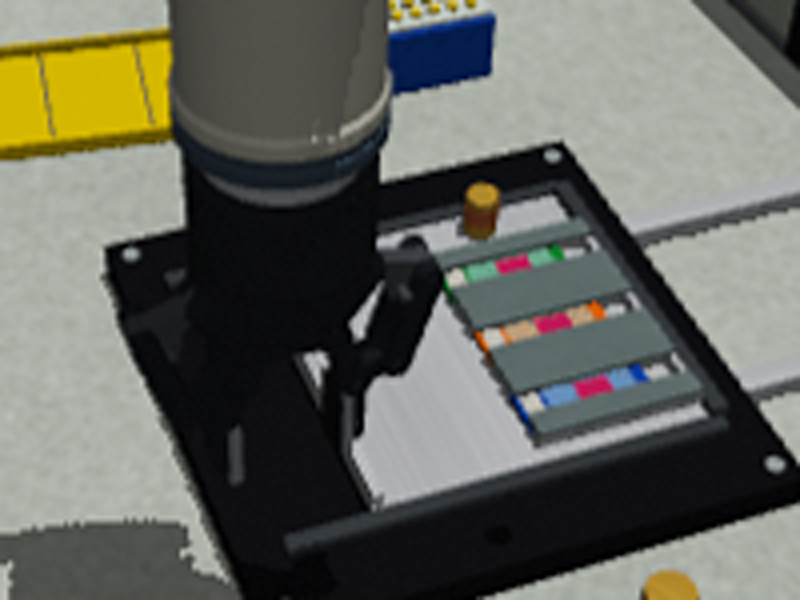

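The pin is seated at about side-crop (481,210), its knob resting on the adapter. Next is the pick.

```bash
cat >> plan.py <<'E'
def setcmd(p): json.dump(list(p),open("cmd.json","w"))
def cmd(): return np.array(json.load(open("cmd.json")))
E
python3 - <<'E'
from plan import *
setcmd([433.8,-135.6,140.3,86.74])
plan([[494.3,-300.7,130,-9.8]])
plan([[494.3,-300.7,40,-9.8]])
E
```

```text
dp [-161.5, 70.0, 10.5] yaw 96.5 rows~ 11
cmd [ 494.5 -300.8  129.8] -9.76
dp [-0.0, -0.0, 90.0] yaw 0.0 rows~ 3
cmd [ 494.5 -300.8   39.8] -9.76
```

Call:
{"method": "carry_out", "body": {"targets": [{"dp": [-18, 8, 2], "yaw": 10}, {"dp": [-36, 16, 4], "yaw": 20}, {"dp": [-54, 24, 5], "yaw": 30}, {"dp": [-72, 31, 6], "yaw": 40}, {"dp": [-90, 39, 7], "yaw": 50}, {"dp": [-108, 47, 8], "yaw": 60}, {"dp": [-126, 55, 9], "yaw": 70}, {"dp": [-144, 62, 10], "yaw": 80}, {"dp": [-161.5, 70, 10.5], "yaw": 90}, {"dp": [-161.5, 70, 10.5], "yaw": 96.5}, {"dp": [-161.5, 70, 10.5], "yaw": 96.5}, {"dp": [-161.5, 70, 10.5], "yaw": 96.5}]}}

```text
clock: 14.9
eef_pos: [495.2, -300.2, 129.4]
tcp_rot: [3.142, -0.0, -0.167]
contact_force: [-0.4, -0.3, 0.2]
opening: 0.496
grasp_force: 0.0
```

Call:
{"method": "carry_out", "body": {"targets": [{"dp": [0, 0, 0], "yaw": 0}, {"dp": [0, 0, 0], "yaw": 0}]}}

```text
clock: 15.15
eef_pos: [494.6, -300.6, 129.4]
tcp_rot: [3.142, -0.0, -0.169]
contact_force: [-0.6, 0.7, -0.7]
opening: 0.503
grasp_force: 0.0
```

Tracking is good, so I'll descend and grip.

Call:
{"method": "carry_out", "body": {"targets": [{"dp": [0, 0, 40], "yaw": 0}, {"dp": [0, 0, 70], "yaw": 0}, {"dp": [0, 0, 85], "yaw": 0}, {"dp": [0, 0, 90], "yaw": 0}, {"dp": [0, 0, 90], "yaw": 0}, {"dp": [0, 0, 90], "yaw": 0}]}}

```text
clock: 15.9
eef_pos: [495.1, -301.2, 40.3]
tcp_rot: [3.141, -0.002, -0.17]
contact_force: [-0.2, 0.2, -0.5]
opening: 0.5
grasp_force: 0.0
```

Call:
{"method": "carry_out", "body": {"targets": [{"dp": [0, 0, 0], "yaw": 0}, {"dp": [0, 0, 0], "yaw": 0}, {"dp": [0, 0, 0], "yaw": 0}, {"dp": [0, 0, 0], "yaw": 0}, {"dp": [0, 0, 0], "yaw": 0}, {"dp": [0, 0, 0], "yaw": 0}], "fingers": -1, "grip_force": 100}}

```text
clock: 16.65
eef_pos: [494.8, -301.0, 40.2]
tcp_rot: [3.141, -0.001, -0.17]
contact_force: [-0.5, 0.6, 6.4]
opening: 0.14
grasp_force: 97.8
```

Call:
{"method": "carry_out", "body": {"targets": [{"dp": [0, 0, -5], "yaw": 0}, {"dp": [0, 0, -15], "yaw": 0}, {"dp": [0, 0, -40], "yaw": 0}, {"dp": [0, 0, -80], "yaw": 0}, {"dp": [0, 0, -80], "yaw": 0}, {"dp": [0, 0, -80], "yaw": 0}]}}

```text
clock: 17.4
eef_pos: [494.3, -300.7, 119.4]
tcp_rot: [3.142, -0.0, -0.17]
contact_force: [-0.3, -0.4, -1.5]
opening: 0.14
grasp_force: 97.7
```

```bash
python3 - <<'E'
from h import *
t=shot("top");s=shot("side")
print(r.sense())
for n,im,b in(("top",t,(380,120,70,160)),("side",s,(240,180,200,160))):
    cs=[c for c in blob(im,(0,120,40),(8,255,255),b) if cv2.contourArea(c)>6]
    for c in cs: print(n,cv2.minAreaRect(c))
x,y=360,150; a=cv2.resize(t[140:290,370:450],None,fx=3.5,fy=3.5,interpolation=cv2.INTER_CUBIC);b=cv2.resize(s[190:340,275:420],None,fx=3.5,fy=3.5,interpolation=cv2.INTER_CUBIC)
cv2.imwrite("pics/p5.png",cv2.convertScaleAbs(np.hstack([a,b])[:600,:800],alpha=1.5))
E
```

```text
{'clock': 17.5, 'qpos': array([-5.49122463e-01,  4.23633240e-01,  1.83435192e+00,  1.82455106e-05,
        8.85287905e-01,  1.19194477e+00]), 'qvel': array([-0.00023009,  0.00844879,  0.00069439, -0.00114231,  0.00223731,
        0.00015008]), 'joint_efforts': array([ 4.88601586e-05, -6.01681924e+01, -2.82474536e+01,  9.30751849e-04,
       -1.48259033e-02, -5.16735497e-05]), 'eef_pos': array([ 493.78291449, -300.38092863,  118.39145303]), 'tcp_rot': array([-3.14095804e+00,  1.55603757e-03, -1.70281979e-01]), 'contact_force': array([ 0.44568371,  0.37025869, -1.68002505]), 'wrist_torque': array([-0.05398988,  0.03760184,  0.0143167 ]), 'grasp_force': 97.67266988754272, 'opening': 0.14125048675787108}
top ((436.2432556152344, 213.54054260253906), (7.233555316925049, 13.809514999389648), 9.462322235107422)
top ((431.6500244140625, 242.55001831054688), (7.273237705230713, 7.589465618133545), 18.43494987487793)
top ((429.5, 259.5), (5.0, 7.0), 90.0)
top ((431.0, 252.0), (6.0, 6.0), 90.0)
side ((325.39410400390625, 298.52349853515625), (10.738059043884277, 13.341224670410156), 77.47119140625)
side ((303.5, 303.5), (11.0, 9.0), 90.0)
side ((313.48236083984375, 301.1705627441406), (10.304197311401367, 7.375636577606201), 77.47119140625)
side ((361.5, 290.5), (10.11928653717041, 6.324554920196533), 71.56504821777344)
side ((248.5, 336.5), (5.0, 17.0), 90.0)
```

View pics/p5.png

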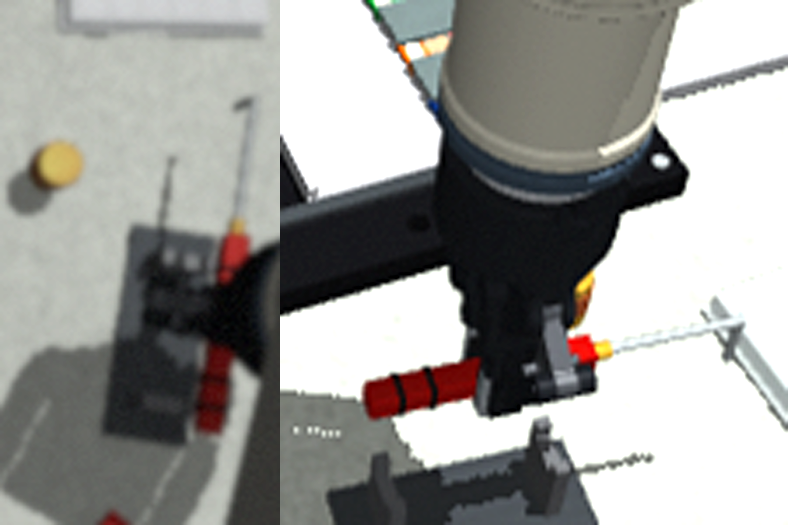

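The pick is held level, with the hook corner at about top pixel (443,169). I'll compute the hook offset and plan the route to slot 1 (blue), which is nearest.

```bash
python3 - <<'E'
from plan import *; from h import *
tcp=np.array([494.0,-300.6]); a=-0.170
z=125.5
hk=ray("top",(442.6,168.9),z)[0]; hs=ray("side",(275+462/3.5,190+322/3.5),z)[0]; bk=ray("top",(430.3,263.4),z+5)[0]
for p in(hk,hs,bk): d=p-tcp; print(p,"along",d@[np.cos(a),np.sin(a)],"left",d@[-np.sin(a),np.cos(a)])
H=124
setcmd([494.3,-300.7,119.8,-9.76])
for y in(-64,-12,40): print(st(106-H,y,0,0))
plan([st(106-H-5,-64,120,0)]); plan([st(106-H,-64,75,0)]); 
E
```

```text
[ 614.29721909 -322.60434452] along 122.28585333385838 left -1.3349806526305303
[ 617.30209937 -324.07578123] along 125.49635867828182 left -2.2768335512374276
[ 434.79729097 -292.24642128] along -59.76256625084827 left -1.7828934472836353
[np.float64(556.8005102091159), np.float64(-71.07270383613377), 0, np.float64(-3.523690440054563)]
[np.float64(559.9964946510709), np.float64(-19.171011344975245), 0, np.float64(-3.523690440054563)]
[np.float64(563.1924790930259), np.float64(32.73068114618328), 0, np.float64(-3.523690440054563)]
dp [17.5, -236.5, -0.0] yaw -6.0 rows~ 6
cmd [551.6 -70.6 119.8] -3.76
dp [5.0, 0.0, 45.0] yaw -0.0 rows~ 2
cmd [556.6 -70.9  74.8] -3.76
```

Call:
{"method": "carry_out", "body": {"targets": [{"dp": [3, -40, 0], "yaw": -1}, {"dp": [6, -80, 0], "yaw": -2}, {"dp": [9, -120, 0], "yaw": -3}, {"dp": [12, -160, 0], "yaw": -4}, {"dp": [15, -200, 0], "yaw": -5}, {"dp": [17, -230, 0], "yaw": -6}, {"dp": [17.5, -238, 0], "yaw": -6}, {"dp": [17.5, -238, 0], "yaw": -6}, {"dp": [17.5, -238, 0], "yaw": -6}, {"dp": [17.5, -238, 0], "yaw": -6}]}}

```text
clock: 18.75
eef_pos: [551.8, -70.1, 119.2]
tcp_rot: [3.141, 0.0, -0.067]
contact_force: [0.4, -0.5, -0.5]
opening: 0.137
grasp_force: 97.8
```

Call:
{"method": "carry_out", "body": {"targets": [{"dp": [2, 0, 20], "yaw": 0}, {"dp": [5, 0, 40], "yaw": 0}, {"dp": [5, 0, 45], "yaw": 0}, {"dp": [5, 0, 45], "yaw": 0}, {"dp": [5, 0, 45], "yaw": 0}]}}

```text
clock: 19.38
eef_pos: [557.3, -69.6, 74.7]
tcp_rot: [3.142, -0.001, -0.066]
contact_force: [-0.1, 0.0, -0.9]
opening: 0.139
grasp_force: 97.8
```

```bash
python3 - <<'E'
from h import *
t=shot("top");s=shot("side")
print(r.sense()['eef_pos'],r.sense()['tcp_rot'],r.sense()['opening'])
a=cv2.resize(t[120:220,260:345],None,fx=4.5,fy=4.5,interpolation=cv2.INTER_CUBIC);b=cv2.resize(s[155:255,300:390],None,fx=4.5,fy=4.5,interpolation=cv2.INTER_CUBIC)
cv2.imwrite("pics/p6.png",cv2.convertScaleAbs(np.hstack([a,b])[:600,:800],alpha=1.7))
E
```

```text
[557.3765018  -69.56190262  74.87257412] [ 3.14152236e+00 -9.30624269e-04 -6.54988271e-02] 0.13738140985953506
```

View pics/p6.png

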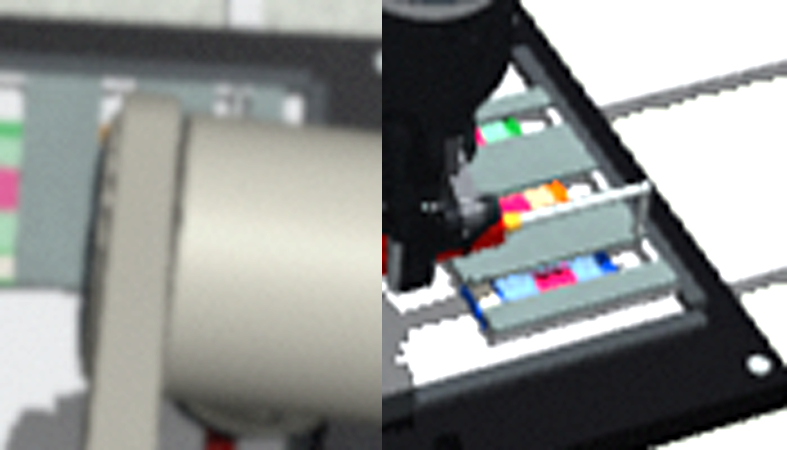

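The side view shows the hook tip at crop (645,235), over slot 1's gap at about (632,257).

```bash
python3 - <<'E'
from plan import *; from h import *
f=lambda x,y:(300+(x-382)/4.5,155+y/4.5)
w=ray("side",f(645,237),49)[0]; print("tip",w); c,s=np.cos(TH),np.sin(TH);R=np.array([[c,-s],[s,c]])
print("stage",R.T@(w-S))
p=proj("side",[*w,30])[0]; print("lands crop",(p[0]-300)*4.5+382,(p[1]-155)*4.5)
for q in [(617,262),(650,249),(632,257)]: print(q,R.T@(ray("side",f(*q),34)[0]-S))
tcp=np.array([557.4,-69.6]);d=w-tcp;print("from tcp",d@[np.cos(-.0655),np.sin(-.0655)],d@[.0655,1])
E
```

```text
tip [685.97504166 -81.70669857]
stage [111.58390175 -66.67466407]
lands crop 639.272019966199 264.57552442841677
(617, 262) [ 99.81843218 -64.72387103]
(650, 249) [119.16091701 -62.27865028]
(632, 257) [108.28657232 -64.16814211]
from tcp 129.09175257830407 -3.685033341429131
```

Call:
{"method": "carry_out", "body": {"targets": [{"dp": [-2.5, -2.5, 0], "yaw": 0}, {"dp": [-2.5, -2.5, 5], "yaw": 0}, {"dp": [-2.5, -2.5, 9], "yaw": 0}, {"dp": [-2.5, -2.5, 12], "yaw": 0}, {"dp": [-2.5, -2.5, 15], "yaw": 0}, {"dp": [-2.5, -2.5, 18.5], "yaw": 0}, {"dp": [-2.5, -2.5, 18.5], "yaw": 0}]}}

```text
clock: 20.35
eef_pos: [554.5, -66.8, 55.4]
tcp_rot: [-3.142, 0.001, -0.065]
contact_force: [0.1, 0.0, -1.3]
opening: 0.139
grasp_force: 97.8
```

```bash
python3 - <<'E'
from h import *
s=shot("side")
x=r.sense();print(x['eef_pos'],x['contact_force'],x['wrist_torque'])
b=cv2.resize(s[170:245,320:390],None,fx=8,fy=8,interpolation=cv2.INTER_CUBIC)
cv2.imwrite("pics/p7.png",cv2.convertScaleAbs(b,alpha=1.7))
E
```

```text
[554.60174179 -66.85825062  55.63044329] [-0.31984128  0.2876009  -1.32003485] [-0.05859084 -0.02198299 -0.01580617]
```

View pics/p7.png

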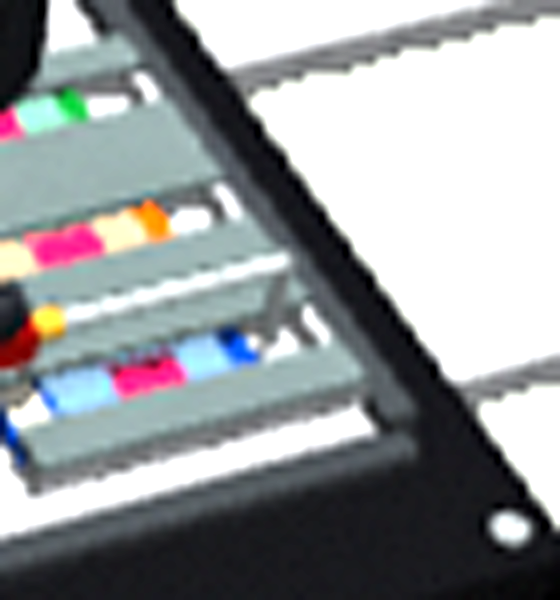

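The hook is down in slot 1's gap with no contact force. I'll drag it out.

Call:
{"method": "carry_out", "body": {"targets": [{"dp": [-5, 0, 0], "yaw": 0}, {"dp": [-12, 0, 0], "yaw": 0}, {"dp": [-20, 0, 0], "yaw": 0}, {"dp": [-28, 0, 0], "yaw": 0}, {"dp": [-37, 0, 0], "yaw": 0}, {"dp": [-46, 0, 0], "yaw": 0}, {"dp": [-55, 0, 0], "yaw": 0}, {"dp": [-64, 0, 0], "yaw": 0}, {"dp": [-73, 0, 0], "yaw": 0}, {"dp": [-80, 0, 0], "yaw": 0}, {"dp": [-86, 0, 0], "yaw": 0}, {"dp": [-88, 0, 0], "yaw": 0}]}}

```text
clock: 21.9
eef_pos: [466.5, -61.1, 55.8]
tcp_rot: [3.142, 0.0, -0.066]
contact_force: [0.8, -0.2, -0.6]
opening: 0.143
grasp_force: 97.8
```

```bash
python3 - <<'E'
from plan import *; from h import *
s=shot("side")
x=r.sense();print(x['eef_pos'],x['tcp_rot'],x['contact_force'],x['opening'])
c,sn=np.cos(TH),np.sin(TH);R=np.array([[c,-sn],[sn,c]])
for c in blob(s,(105,110,40),(125,255,255),(220,150,160,90))[:4]:
    if cv2.contourArea(c)>3: u=c.reshape(-1,2); print(cv2.contourArea(c),[ (R.T@(ray("side",p,34)[0]-S)).round(1).tolist() for p in (u[u[:,0].argmin()],u[u[:,0].argmax()],u.mean(0))])
E
```

```text
[466.48688277 -61.08448388  55.78984919] [ 3.14159245e+00  1.89483393e-04 -6.55381274e-02] [ 0.08457275  0.20324618 -0.5527281 ] 0.13955892688633767
222.5 [[-61.1, -61.9], [14.5, -77.2], [-21.9, -70.8]]
```

Slide 1 is out, about 81 mm along. I'll repeat this one pitch (52 mm) over for slot 2.

Call:
{"method": "carry_out", "body": {"targets": [{"dp": [0, 0, -12], "yaw": 0}, {"dp": [0, 0, -24], "yaw": 0}, {"dp": [20, -10, -24], "yaw": 0}, {"dp": [45, -30, -24], "yaw": 0}, {"dp": [70, -45, -24], "yaw": 0}, {"dp": [85, -52, -24], "yaw": 0}, {"dp": [88, -52, -24], "yaw": 0}, {"dp": [88, -52, -24], "yaw": 0}, {"dp": [88, -52, -24], "yaw": 0}, {"dp": [88, -52, -24], "yaw": 0}]}}

```text
clock: 23.2
eef_pos: [557.5, -15.3, 79.8]
tcp_rot: [3.142, 0.0, -0.066]
contact_force: [-0.1, -0.6, -1.1]
opening: 0.138
grasp_force: 97.8
```

Call:
{"method": "carry_out", "body": {"targets": [{"dp": [0, 0, 5], "yaw": 0}, {"dp": [0, 0, 10], "yaw": 0}, {"dp": [0, 0, 14], "yaw": 0}, {"dp": [0, 0, 18], "yaw": 0}, {"dp": [0, 0, 21], "yaw": 0}, {"dp": [0, 0, 24], "yaw": 0}, {"dp": [0, 0, 24], "yaw": 0}]}}

```text
clock: 24.08
eef_pos: [558.0, -15.0, 55.6]
tcp_rot: [3.142, 0.0, -0.066]
contact_force: [0.0, -1.8, -0.2]
opening: 0.142
grasp_force: 97.8
```

Call:
{"method": "carry_out", "body": {"targets": [{"dp": [-5, 0, 0], "yaw": 0}, {"dp": [-12, 0, 0], "yaw": 0}, {"dp": [-20, 0, 0], "yaw": 0}, {"dp": [-28, 0, 0], "yaw": 0}, {"dp": [-37, 0, 0], "yaw": 0}, {"dp": [-46, 0, 0], "yaw": 0}, {"dp": [-55, 0, 0], "yaw": 0}, {"dp": [-64, 0, 0], "yaw": 0}, {"dp": [-73, 0, 0], "yaw": 0}, {"dp": [-80, 0, 0], "yaw": 0}, {"dp": [-86, 0, 0], "yaw": 0}, {"dp": [-88, 0, 0], "yaw": 0}]}}

```text
clock: 25.58
eef_pos: [469.9, -9.2, 55.8]
tcp_rot: [3.142, 0.0, -0.066]
contact_force: [-0.0, 0.5, -0.1]
opening: 0.14
grasp_force: 97.8
```

```bash
cat >> h.py <<'E'
def slides(n,z=34,box=None):
    from plan import S,TH
    im=shot(n); c,s=np.cos(TH),np.sin(TH);R=np.array([[c,-s],[s,c]]); box=box or ((200,120,160,160) if n=="top" else (220,150,170,90))
    for nm,lo,hi in(("blue",(105,110,40),(125,255,255)),("orange",(8,100,60),(20,255,255)),("green",(50,80,40),(80,255,255))):
        for c in blob(im,lo,hi,box)[:3]:
            if cv2.contourArea(c)>12:
                u=c.reshape(-1,2); rc=cv2.minAreaRect(c); w=ray(n,[rc[0],u[u[:,0].argmin()],u[u[:,0].argmax()]],z)
                print(n,nm,cv2.contourArea(c),"px",np.round(rc[0],1),"world",w[0].round(1),"stage",[(R.T@(p-S)).round(1).tolist() for p in w])
    return im
E
python3 - <<'E'
from h import *
slides("side"); x=r.sense();print(x['eef_pos'],x['contact_force'],x['opening'])
E
```

```text
side blue 274.5 px [300.9 229.8] world [549.8 -78.3] stage [[-24.6, -71.6], [-62.2, -64.6], [14.5, -77.2]]
side orange 116.5 px [291.3 212.8] world [552.7 -25.4] stage [[-24.9, -18.6], [-61.5, -9.2], [12.5, -29.4]]
side orange 35.5 px [310.1 174.1] world [649.6  73.1] stage [[65.7, 85.6], [61.0, 99.1], [80.7, 96.0]]
side green 21.0 px [326. 183.] world [669.2  30.2] stage [[87.9, 44.0], [80.6, 50.3], [95.2, 37.7]]
side green 19.0 px [309.2 187.3] world [626.5  32.5] stage [[45.2, 43.7], [38.4, 47.0], [52.3, 38.4]]
[469.90489925  -9.20270913  55.78091087] [-0.71383475 -0.10284437 -0.33404056] 0.14007395671435657
```

Slide 2 is out and slide 1 is unchanged. Slot 3 next.

Call:
{"method": "carry_out", "body": {"targets": [{"dp": [0, 0, -12], "yaw": 0}, {"dp": [0, 0, -24], "yaw": 0}, {"dp": [20, -10, -24], "yaw": 0}, {"dp": [45, -30, -24], "yaw": 0}, {"dp": [70, -45, -24], "yaw": 0}, {"dp": [85, -52, -24], "yaw": 0}, {"dp": [88, -52, -24], "yaw": 0}, {"dp": [88, -52, -24], "yaw": 0}, {"dp": [88, -52, -24], "yaw": 0}, {"dp": [88, -52, -24], "yaw": 0}]}}

```text
clock: 26.88
eef_pos: [560.9, 36.6, 79.8]
tcp_rot: [3.142, 0.0, -0.066]
contact_force: [-1.3, 0.1, -1.7]
opening: 0.142
grasp_force: 97.8
```

Call:
{"method": "carry_out", "body": {"targets": [{"dp": [0, 0, 5], "yaw": 0}, {"dp": [0, 0, 10], "yaw": 0}, {"dp": [0, 0, 14], "yaw": 0}, {"dp": [0, 0, 18], "yaw": 0}, {"dp": [0, 0, 21], "yaw": 0}, {"dp": [0, 0, 24], "yaw": 0}, {"dp": [0, 0, 24], "yaw": 0}]}}

```text
clock: 27.75
eef_pos: [561.3, 36.9, 55.6]
tcp_rot: [3.142, 0.0, -0.066]
contact_force: [0.0, 0.2, -0.7]
opening: 0.14
grasp_force: 97.8
```

Call:
{"method": "carry_out", "body": {"targets": [{"dp": [-5, 0, 0], "yaw": 0}, {"dp": [-12, 0, 0], "yaw": 0}, {"dp": [-20, 0, 0], "yaw": 0}, {"dp": [-28, 0, 0], "yaw": 0}, {"dp": [-37, 0, 0], "yaw": 0}, {"dp": [-46, 0, 0], "yaw": 0}, {"dp": [-55, 0, 0], "yaw": 0}, {"dp": [-64, 0, 0], "yaw": 0}, {"dp": [-73, 0, 0], "yaw": 0}, {"dp": [-80, 0, 0], "yaw": 0}, {"dp": [-86, 0, 0], "yaw": 0}, {"dp": [-88, 0, 0], "yaw": 0}]}}

```text
clock: 29.25
eef_pos: [473.3, 42.7, 55.8]
tcp_rot: [3.142, 0.0, -0.065]
contact_force: [0.4, -0.8, -0.6]
opening: 0.139
grasp_force: 97.9
```

```bash
python3 - <<'E'
from h import *
slides("side"); x=r.sense();print(x['eef_pos'],x['contact_force'],x['opening'])
E
```

```text
side blue 274.5 px [300.9 229.8] world [549.8 -78.3] stage [[-24.6, -71.6], [-62.2, -64.6], [14.5, -77.2]]
side orange 306.0 px [291.3 212.9] world [552.7 -25.6] stage [[-24.9, -18.8], [-61.5, -9.2], [13.7, -26.6]]
side orange 35.5 px [310. 174.] world [649.5  73.3] stage [[65.7, 85.8], [61.0, 99.1], [79.1, 92.7]]
side green 203.5 px [283.4 197.8] world [556.9  24.3] stage [[-23.7, 31.2], [-59.8, 39.8], [13.7, 23.9]]
[473.2958099   42.68158771  55.77490796] [ 0.30636676 -0.24959942  0.09787582] 0.13858319843061523
```

All three slides are out. Now I'll return the pick.

```bash
python3 - <<'E'
from plan import *
setcmd([473.3,42.7,55.8,-3.76])
plan([[494.8,-300.9,130,-9.76]])
E
```

```text
dp [44.0, 341.5, -74.0] yaw 6.0 rows~ 8
cmd [ 494.8 -301.   129.8] -9.76
```

Call:
{"method": "carry_out", "body": {"targets": [{"dp": [0, 0, -30], "yaw": 0}, {"dp": [0, 0, -74], "yaw": 0}, {"dp": [7, 50, -74], "yaw": 1}, {"dp": [14, 100, -74], "yaw": 2}, {"dp": [20, 150, -74], "yaw": 3}, {"dp": [26, 200, -74], "yaw": 4}, {"dp": [32, 250, -74], "yaw": 5}, {"dp": [38, 295, -74], "yaw": 6}, {"dp": [42, 325, -74], "yaw": 6}, {"dp": [44, 341.5, -74], "yaw": 6}, {"dp": [44, 341.5, -74], "yaw": 6}, {"dp": [44, 341.5, -74], "yaw": 6}]}}

```text
clock: 30.8
eef_pos: [495.0, -299.8, 129.6]
tcp_rot: [-3.141, 0.001, -0.17]
contact_force: [-0.6, -0.2, -0.2]
opening: 0.143
grasp_force: 98.0
```

Call:
{"method": "carry_out", "body": {"targets": [{"dp": [0, 0, 0], "yaw": 0}, {"dp": [0, 0, 0], "yaw": 0}, {"dp": [0, 0, 0], "yaw": 0}]}}

```text
clock: 31.18
eef_pos: [495.3, -300.6, 129.9]
tcp_rot: [3.142, -0.0, -0.17]
contact_force: [-0.0, -0.1, -0.9]
opening: 0.142
grasp_force: 98.0
```

Call:
{"method": "carry_out", "body": {"targets": [{"dp": [-0.5, 0.5, 40], "yaw": 0}, {"dp": [-0.5, 0.5, 65], "yaw": 0}, {"dp": [-0.5, 0.5, 75], "yaw": 0}, {"dp": [-0.5, 0.5, 82], "yaw": 0}, {"dp": [-0.5, 0.5, 86], "yaw": 0}, {"dp": [-0.5, 0.5, 88], "yaw": 0}, {"dp": [-0.5, 0.5, 89], "yaw": 0}, {"dp": [-0.5, 0.5, 89], "yaw": 0}]}}

```text
clock: 32.17
eef_pos: [494.8, -301.5, 41.1]
tcp_rot: [3.141, -0.0, -0.17]
contact_force: [-0.3, -0.0, 1.0]
opening: 0.14
grasp_force: 97.9
```

Call:
{"method": "carry_out", "body": {"targets": [{"dp": [0, 0, 0.7], "yaw": 0}, {"dp": [0, 0, 0.7], "yaw": 0}, {"dp": [0, 0, 0.7], "yaw": 0}, {"dp": [0, 0, 0.7], "yaw": 0}, {"dp": [0, 0, -30], "yaw": 0}, {"dp": [0, 0, -80], "yaw": 0}, {"dp": [0, 0, -110], "yaw": 0}, {"dp": [-40, -50, -110], "yaw": 0}, {"dp": [-80, -100, -110], "yaw": 0}, {"dp": [-124, -162, -110], "yaw": 0}, {"dp": [-124, -162, -110], "yaw": 0}, {"dp": [-124, -162, -110], "yaw": 0}], "fingers": 0}}

```text
clock: 33.67
eef_pos: [400.2, -120.4, 151.2]
tcp_rot: [3.141, -0.001, -0.168]
contact_force: [-0.0, -0.4, 0.3]
opening: 0.501
grasp_force: 0.0
```

```bash
python3 - <<'E'
from h import *
t=slides("top"); 
x=r.sense();print(x['eef_pos'],x['tcp_rot'],x['opening'])
s=shot("side")
for n,im,b,z in(("top",t,(405,170,30,100),52),("side",s,(285,295,90,50),50)):
    c=np.vstack([k for k in blob(im,(0,120,40),(8,255,255),b) if cv2.contourArea(k)>6]); print("red",n,cv2.boxPoints(cv2.minAreaRect(c)).round(1).tolist())
y=blob(t,(22,120,40),(35,255,255),(30,130,170,190))[0]
w=ray("top",cv2.boxPoints(cv2.minAreaRect(y)),12);print("tray",w.round(1).tolist(),w.mean(0))
cv2.imwrite("pics/t8.png",cv2.convertScaleAbs(cv2.resize(t[100:320,60:440],None,fx=2.1,fy=2.1,interpolation=cv2.INTER_CUBIC),alpha=1.5))
E
```

```text
top blue 21.0 px [308.9 194.8] world [575.9 -73. ] stage [[1.2, -64.8], [8.5, -54.3], [3.4, -75.2]]
top orange 33.5 px [284.  204.5] world [556.2 -21.4] stage [[-21.7, -14.5], [7.7, -2.6], [2.6, -23.5]]
top green 24.5 px [258.8 191.3] world [583.9  30.2] stage [[2.8, 38.8], [6.9, 51.0], [4.0, 28.1]]
[ 401.03348048 -121.23166094  151.27039796] [ 3.14105626e+00 -1.85885597e-03 -1.69238873e-01] 0.49736812797667757
red top [[414.0, 261.8999938964844], [421.6000061035156, 208.8000030517578], [429.20001220703125, 209.89999389648438], [421.6000061035156, 262.8999938964844]]
red side [[295.8999938964844, 325.20001220703125], [356.70001220703125, 310.70001220703125], [359.20001220703125, 321.1000061035156], [298.29998779296875, 335.6000061035156]]
tray [[397.0, 390.6], [602.0, 348.2], [577.1, 240.8], [372.2, 284.8]] [487.04468495 316.08653378]
```

View pics/t8.png

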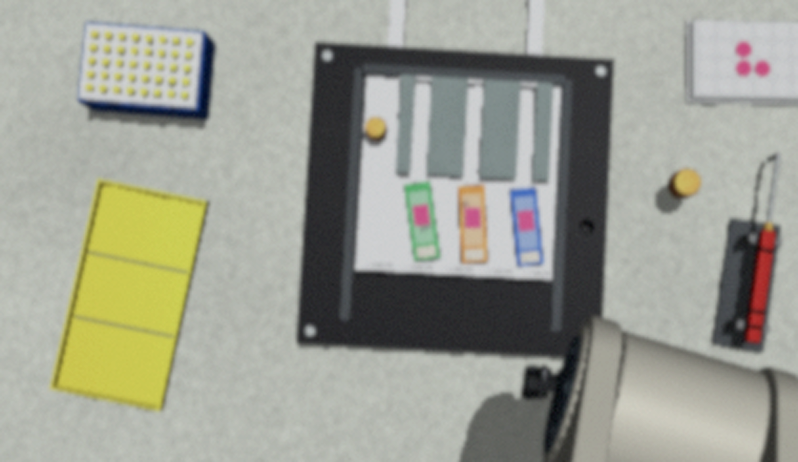

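The pick is back in its rest as before. The three slides lie flat on the apron at crop (422,222), (473,224) and (527,227). Now I'll measure their poses.

```bash
python3 - <<'E'
from plan import *; from h import *
Q={"green":[(404,186),(429,183),(439,259),(414,262)],"orange":[(459,187),(484,185),(487,262),(460,263)],"blue":[(510,191),(536,188),(543,264),(517,266)]}
P={}
for k,q in Q.items():
    w=ray("top",np.array(q)/2.1+[60-.26,100-.26],34); R,t,th=fit([(38,13),(38,-13),(-38,-13),(-38,13)],w); P[k]=(t,np.degrees(th)); print(k,t.round(1),np.degrees(th).round(1),np.linalg.norm(w-np.roll(w,1,0),axis=1).round(1))
setcmd([401,-121,150.8,-9.76])
t,a=P["green"]; print("green"); plan([[t[0]+.5,t[1]+1.5,100,a]])
E
```

```text
green [554.2  27. ] 7.0 [75.3 24.7 75.3 24.6]
orange [552.1 -22.9] 1.1 [74.7 24.7 75.8 26.4]
blue [548.7 -75.9] 4.6 [74.1 25.8 75.1 25.6]
green
dp [126.0, -173.5, 51.0] yaw -17.0 rows~ 6
cmd [554.6  28.6  99.8] 7.24
```

Call:
{"method": "carry_out", "body": {"targets": [{"dp": [32, -43, 12], "yaw": -5}, {"dp": [64, -87, 24], "yaw": -9}, {"dp": [96, -130, 36], "yaw": -13}, {"dp": [120, -165, 51], "yaw": -17}, {"dp": [126, -173.5, 51], "yaw": -17}, {"dp": [126, -173.5, 51], "yaw": -17}, {"dp": [126, -173.5, 51], "yaw": -17}, {"dp": [126, -173.5, 51], "yaw": -17}], "fingers": -0.16}}

```text
clock: 34.78
eef_pos: [553.1, 27.9, 100.2]
tcp_rot: [3.141, -0.0, 0.125]
contact_force: [0.2, -0.0, -0.1]
opening: 0.42
grasp_force: 0.0
```

Call:
{"method": "carry_out", "body": {"targets": [{"dp": [0, 0, 25], "yaw": 0}, {"dp": [0, 0, 42], "yaw": 0}, {"dp": [0, 0, 50], "yaw": 0}, {"dp": [0, 0, 54], "yaw": 0}, {"dp": [0, 0, 56], "yaw": 0}, {"dp": [0, 0, 58], "yaw": 0}, {"dp": [0, 0, 58], "yaw": 0}]}}

```text
clock: 35.65
eef_pos: [553.6, 29.0, 41.9]
tcp_rot: [3.142, -0.0, 0.126]
contact_force: [-0.2, 0.0, -0.4]
opening: 0.419
grasp_force: 0.0
```

Call:
{"method": "carry_out", "body": {"targets": [{"dp": [0, 0, 1], "yaw": 0}, {"dp": [0, 0, 2], "yaw": 0}, {"dp": [0, 0, 2], "yaw": 0}]}}

```text
clock: 36.02
eef_pos: [553.4, 28.9, 39.7]
tcp_rot: [-3.142, 0.0, 0.126]
contact_force: [0.6, 0.6, -0.7]
opening: 0.419
grasp_force: 0.0
```

Call:
{"method": "carry_out", "body": {"targets": [{"dp": [0, 0, 1], "yaw": 0}, {"dp": [0, 0, 2], "yaw": 0}, {"dp": [0, 0, 2], "yaw": 0}]}}

```text
clock: 36.4
eef_pos: [553.4, 28.9, 37.7]
tcp_rot: [-3.142, 0.0, 0.126]
contact_force: [-0.7, 0.5, -0.2]
opening: 0.423
grasp_force: 0.0
```

Call:
{"method": "carry_out", "body": {"targets": [{"dp": [0, 0, 0], "yaw": 0}, {"dp": [0, 0, 0], "yaw": 0}, {"dp": [0, 0, 0], "yaw": 0}, {"dp": [0, 0, 0], "yaw": 0}, {"dp": [0, 0, 0], "yaw": 0}], "fingers": -1, "grip_force": 40}}

```text
clock: 37.02
eef_pos: [553.5, 28.9, 38.0]
tcp_rot: [3.142, -0.0, 0.126]
contact_force: [-1.0, -1.5, 5.1]
opening: 0.282
grasp_force: 39.5
```

```bash
python3 - <<'E'
from plan import *
setcmd([553.5,28.9,37.8,7.24])
plan([[551.1,304.3,110,78.3]]); plan([[551.1,304.3,14.5,78.3]])
E
```

```text
dp [32.5, -273.5, -72.0] yaw -71.0 rows~ 9
cmd [551.3 304.3 109.8] 78.24
dp [-0.0, -0.0, 95.5] yaw -0.0 rows~ 3
cmd [551.3 304.3  14.3] 78.24
```

Call:
{"method": "carry_out", "body": {"targets": [{"dp": [0, 0, -15], "yaw": 0}, {"dp": [0, 0, -45], "yaw": 0}, {"dp": [4, -32, -72], "yaw": -8}, {"dp": [8, -68, -72], "yaw": -16}, {"dp": [12, -104, -72], "yaw": -25}, {"dp": [17, -140, -72], "yaw": -34}, {"dp": [21, -176, -72], "yaw": -43}, {"dp": [25, -212, -72], "yaw": -52}, {"dp": [29, -248, -72], "yaw": -61}, {"dp": [32.5, -273.5, -72], "yaw": -70}, {"dp": [32.5, -273.5, -72], "yaw": -71}, {"dp": [32.5, -273.5, -72], "yaw": -71}]}}

```text
clock: 38.52
eef_pos: [551.0, 303.8, 110.1]
tcp_rot: [-3.142, 0.0, 1.364]
contact_force: [-0.7, 0.5, -0.8]
opening: 0.283
grasp_force: 39.4
```

```bash
cat >> h.py <<'E'
def tray(n="side"):
    im=shot(n); y=blob(im,(22,100,40),(35,255,255),(130,90,160,90) if n=="side" else (20,120,190,200))[0]
    if n=="top": w=ray("top",cv2.boxPoints(cv2.minAreaRect(y)),12)
    else: w=ray("side",cv2.approxPolyDP(cv2.convexHull(y),4,True)[:,0],12)
    print("tray",n,w.round(1).tolist()); return im
E
python3 - <<'E'
from h import *
im=tray("side");s=shot("top"); x=r.sense();print(x['eef_pos'],x['tcp_rot'],x['opening'],x['grasp_force'])
a=im[105:185,130:290];b=s[150:310,60:170]
cv2.imwrite("pics/p9.png",cv2.convertScaleAbs(np.vstack([cv2.resize(a,(640,320)),cv2.resize(b,(385,280))[:, :].copy() if 0 else np.hstack([cv2.resize(b,(192,280)),np.zeros((280,448,3),np.uint8)])]),alpha=1.4))
E
```

```text
tray side [[597.5, 312.2], [569.4, 202.6], [368.1, 253.9], [393.0, 364.3]]
[551.1995308  303.33817163 109.96518928] [-3.14148692e+00  3.02960530e-04  1.36312951e+00] 0.28637190627157016 39.384809732437134
```

The tray has been knocked about 25 mm. I'll re-measure its pose from the change in its side-view corners.

```bash
python3 - <<'E'
from plan import *; from h import *
o=[[601.2,335.9],[569.3,229.3],[373.3,272.9],[400.1,390.5]]; im=tray()
y=blob(im,(22,100,40),(35,255,255),(130,90,160,90))[0]; n=ray("side",cv2.approxPolyDP(cv2.convexHull(y),4,True)[:,0],12)
R,t,th=fit(o,n); C=R@[487.04,316.09]+t; a=-0.206+th; print(len(n),"centre",C,"yaw",a,th, (n-(np.array(o)@R.T+t)).round(1).tolist())
b=blob(shot("top"),(22,100,40),(35,255,255),(20,120,190,200)); print([(cv2.contourArea(k),cv2.boundingRect(k)) for k in b[:3]])
C=C+[.5,1.5]; u=np.array([np.cos(a),np.sin(a)])
for x in(65,0,-65): print(x,(C+x*u).round(1),"psi",90+np.degrees(a))
setcmd([551.3,304.3,109.8,78.24]); plan([[*(C+65*u),109.8,90+np.degrees(a)]])
E
```

```text
tray side [[597.5, 312.2], [569.4, 202.6], [368.1, 253.9], [393.0, 364.3]]
4 centre [483.06157742 292.19580884] yaw -0.206585025732153 -0.0005850257321530176 [[0.3, 0.3], [4.1, -2.8], [-1.2, 4.8], [-3.2, -2.4]]
[(3872.0, (112, 188, 59, 109)), (1.0, (141, 138, 2, 2)), (1.0, (116, 129, 2, 2))]
65 [547.2 280.4] psi 78.16354991494612
0 [483.6 293.7] psi 78.16354991494612
-65 [419.9 307. ] psi 78.16354991494612
dp [-24.5, 1.0, 0.0] yaw 0.0 rows~ 2
cmd [547.3 280.1 109.8] 78.24
```

Call:
{"method": "carry_out", "body": {"targets": [{"dp": [-24.5, 1, 20], "yaw": 0}, {"dp": [-24.5, 1, 55], "yaw": 0}, {"dp": [-24.5, 1, 78], "yaw": 0}, {"dp": [-24.5, 1, 86], "yaw": 0}, {"dp": [-24.5, 1, 90], "yaw": 0}, {"dp": [-24.5, 1, 93], "yaw": 0}, {"dp": [-24.5, 1, 95], "yaw": 0}, {"dp": [-24.5, 1, 95], "yaw": 0}]}}

```text
clock: 39.72
eef_pos: [547.4, 280.3, 15.1]
tcp_rot: [3.141, -0.0, 1.366]
contact_force: [0.3, -0.0, 0.0]
opening: 0.285
grasp_force: 39.4
```

Call:
{"method": "carry_out", "body": {"targets": [{"dp": [0, 0, 1], "yaw": 0}, {"dp": [0, 0, 2], "yaw": 0}, {"dp": [0, 0, 2], "yaw": 0}]}}

```text
clock: 40.1
eef_pos: [547.3, 280.2, 13.0]
tcp_rot: [3.141, -0.0, 1.366]
contact_force: [-0.9, -0.6, 2.4]
opening: 0.283
grasp_force: 39.7
```

Call:
{"method": "carry_out", "body": {"targets": [{"dp": [0, 0, 0], "yaw": 0}, {"dp": [0, 0, 0], "yaw": 0}, {"dp": [0, 0, 0], "yaw": 0}, {"dp": [0, 0, -10], "yaw": 0}, {"dp": [0, 0, -40], "yaw": 0}, {"dp": [0, 0, -87], "yaw": 0}, {"dp": [-50, 0, -87], "yaw": 0}, {"dp": [-100, 0, -87], "yaw": 0}, {"dp": [-150, 0, -87], "yaw": 0}, {"dp": [-200, 0, -87], "yaw": 0}, {"dp": [-200, 0, -87], "yaw": 0}, {"dp": [-200, 0, -87], "yaw": 0}], "fingers": -0.16}}

```text
clock: 41.6
eef_pos: [507.1, 84.5, 100.4]
tcp_rot: [3.14, -0.001, 1.365]
contact_force: [0.3, 0.4, 0.6]
opening: 0.413
grasp_force: 0.0
```

```bash
python3 - <<'E'
from h import *
t=tray("top"); x=r.sense();print(x['eef_pos'],x['tcp_rot'],x['opening'])
for nm,lo,hi,b in(("green",(45,60,40),(85,255,255),(90,150,100,160)),("blue",(100,80,40),(125,255,255),(285,180,50,60)),("orange",(8,70,60),(20,255,255),(265,180,45,60))):
    for c in blob(t,lo,hi,b)[:2]: q=cv2.boxPoints(cv2.minAreaRect(c));print(nm,cv2.contourArea(c),q.mean(0),ray("top",q,34 if nm!="green" else 9).round(1).tolist())
cv2.imwrite("pics/t9.png",cv2.convertScaleAbs(cv2.resize(t[100:320,60:360],None,fx=2.6,fy=2.6,interpolation=cv2.INTER_CUBIC),alpha=1.5))
E
```

```text
tray top [[391.2, 365.2], [597.8, 326.7], [575.1, 217.8], [368.4, 257.8]]
[507.13855525  85.00902073 100.27835413] [ 3.14056661e+00 -6.47404086e-04  1.36564010e+00] 0.4218083241578953
green 306.5 [137.32693 210.86539] [[542.5, 320.9], [566.6, 316.4], [552.1, 247.4], [528.0, 252.0]]
blue 315.0 [310.21646 207.05618] [[585.4, -59.7], [587.8, -84.5], [515.7, -91.1], [513.3, -66.4]]
blue 0.0 [317. 224.] [[515.4, -88.9], [515.4, -88.9], [515.4, -88.9], [515.4, -88.9]]
orange 343.5 [284.7236  206.14246] [[589.7, -8.9], [590.6, -34.4], [516.0, -36.8], [515.1, -11.4]]
orange 0.0 [284. 224.] [[516.0, -21.0], [516.0, -21.0], [516.0, -21.0], [516.0, -21.0]]
```

View pics/t9.png

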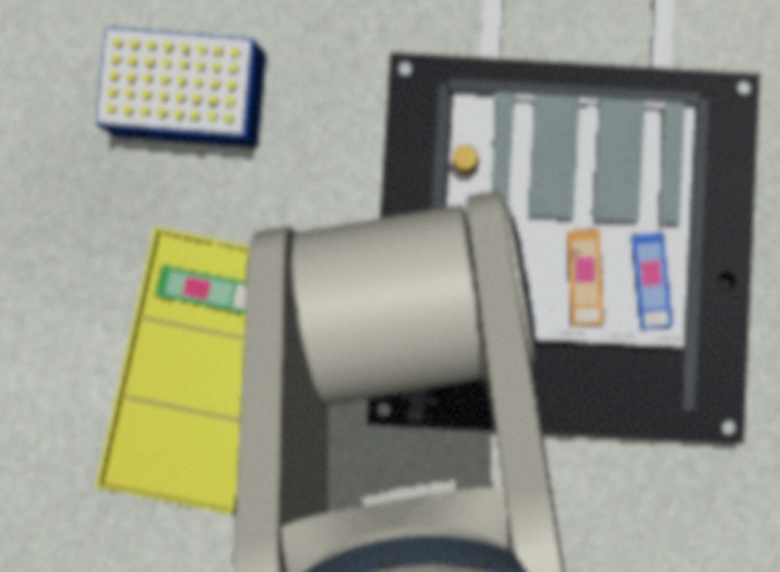

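Green is placed at the far mark, crop (200,289), and orange and blue still lie on the apron at (585,277) and (652,280). Next is orange.

```bash
python3 - <<'E'
from plan import *
setcmd([506.7,84.4,100,78.24])
plan([[552.8,-21.4,100,1.7]]); p=[553.0,-21.4,37.6]
setcmd([552.8,-21.4,37.6,1.7]); print("carry"); plan([[483.6,293.5,110,78.5]])
E
```

```text
dp [-94.0, 66.5, 0.0] yaw 76.5 rows~ 9
cmd [552.6 -21.2 100. ] 1.74
carry
dp [-60.0, -317.0, -72.5] yaw -77.0 rows~ 9
cmd [483.4 293.7 110.1] 78.7
```

Call:
{"method": "carry_out", "body": {"targets": [{"dp": [-11, 8, 0], "yaw": 9}, {"dp": [-23, 16, 0], "yaw": 18}, {"dp": [-35, 24, 0], "yaw": 27}, {"dp": [-47, 33, 0], "yaw": 36}, {"dp": [-59, 41, 0], "yaw": 45}, {"dp": [-71, 50, 0], "yaw": 54}, {"dp": [-83, 58, 0], "yaw": 63}, {"dp": [-94, 66.5, 0], "yaw": 72}, {"dp": [-94, 66.5, 0], "yaw": 76.5}, {"dp": [-94, 66.5, 0], "yaw": 76.5}, {"dp": [-94, 66.5, 0], "yaw": 76.5}, {"dp": [-94, 66.5, 0], "yaw": 76.5}]}}

```text
clock: 43.15
eef_pos: [552.4, -20.8, 99.8]
tcp_rot: [-3.142, 0.0, 0.032]
contact_force: [0.3, 0.5, 0.5]
opening: 0.421
grasp_force: 0.0
```

Call:
{"method": "carry_out", "body": {"targets": [{"dp": [0, 0, 25], "yaw": 0}, {"dp": [0, 0, 45], "yaw": 0}, {"dp": [0, 0, 55], "yaw": 0}, {"dp": [0, 0, 60], "yaw": 0}, {"dp": [0, 0, 62.5], "yaw": 0}, {"dp": [0, 0, 62.5], "yaw": 0}, {"dp": [0, 0, 62.5], "yaw": 0}]}}

```text
clock: 44.02
eef_pos: [552.7, -21.3, 37.7]
tcp_rot: [3.142, -0.001, 0.03]
contact_force: [-0.1, -0.6, 0.3]
opening: 0.422
grasp_force: 0.0
```

Call:
{"method": "carry_out", "body": {"targets": [{"dp": [0, 0, 0], "yaw": 0}, {"dp": [0, 0, 0], "yaw": 0}, {"dp": [0, 0, 0], "yaw": 0}, {"dp": [0, 0, 0], "yaw": 0}, {"dp": [0, 0, 0], "yaw": 0}], "fingers": -1, "grip_force": 60}}

```text
clock: 44.65
eef_pos: [552.7, -21.3, 38.0]
tcp_rot: [3.142, -0.001, 0.03]
contact_force: [-1.4, 0.8, 6.1]
opening: 0.272
grasp_force: 58.5
```

Call:
{"method": "carry_out", "body": {"targets": [{"dp": [0, 0, -15], "yaw": 0}, {"dp": [0, 0, -45], "yaw": 0}, {"dp": [-7, -35, -72.5], "yaw": -9}, {"dp": [-15, -75, -72.5], "yaw": -18}, {"dp": [-23, -115, -72.5], "yaw": -27}, {"dp": [-31, -155, -72.5], "yaw": -36}, {"dp": [-39, -195, -72.5], "yaw": -45}, {"dp": [-47, -235, -72.5], "yaw": -54}, {"dp": [-55, -275, -72.5], "yaw": -63}, {"dp": [-60, -305, -72.5], "yaw": -72}, {"dp": [-60, -317, -72.5], "yaw": -77}, {"dp": [-60, -317, -72.5], "yaw": -77}]}}

```text
clock: 46.15
eef_pos: [482.9, 294.7, 110.6]
tcp_rot: [3.141, -0.001, 1.375]
contact_force: [0.4, -0.6, -0.1]
opening: 0.273
grasp_force: 59.0
```

```bash
python3 - <<'E'
from h import *
tray("side"); t=tray("top");x=r.sense();print(x['eef_pos'],x['tcp_rot'],x['opening'],x['grasp_force'])
for c in blob(t,(45,60,40),(85,255,255),(90,150,100,160))[:1]: q=cv2.boxPoints(cv2.minAreaRect(c));print("green",cv2.contourArea(c),ray("top",q,9).round(1).tolist())
E
```

```text
tray side [[597.5, 312.2], [569.4, 202.6], [368.1, 253.9], [393.0, 364.3]]
tray top [[391.0, 361.9], [597.2, 321.6], [573.9, 214.2], [367.6, 255.9]]
[482.79281928 293.4472272  110.27713416] [ 3.14135160e+00 -2.23444411e-05  1.37242696e+00] 0.2714272902300504 58.97513687610626
green 306.5 [[542.3, 322.5], [566.8, 318.1], [551.8, 243.8], [527.3, 248.4]]
```

Call:
{"method": "carry_out", "body": {"targets": [{"dp": [0, 0, 25], "yaw": 0}, {"dp": [0, 0, 60], "yaw": 0}, {"dp": [0, 0, 82], "yaw": 0}, {"dp": [0, 0, 90], "yaw": 0}, {"dp": [0, 0, 94], "yaw": 0}, {"dp": [0, 0, 96], "yaw": 0}, {"dp": [0, 0, 97], "yaw": 0}, {"dp": [0, 0, 97], "yaw": 0}]}}

```text
clock: 47.25
eef_pos: [483.0, 294.0, 13.2]
tcp_rot: [3.141, -0.0, 1.374]
contact_force: [0.3, 0.4, -0.6]
opening: 0.268
grasp_force: 59.0
```

Call:
{"method": "carry_out", "body": {"targets": [{"dp": [0, 0, 0], "yaw": 0}, {"dp": [0, 0, 0], "yaw": 0}, {"dp": [0, 0, 0], "yaw": 0}, {"dp": [0, 0, -10], "yaw": 0}, {"dp": [0, 0, -40], "yaw": 0}, {"dp": [0, 0, -87], "yaw": 0}, {"dp": [0, 0, -87], "yaw": 0}, {"dp": [0, 0, -87], "yaw": 0}], "fingers": -0.16}}

```text
clock: 48.25
eef_pos: [482.7, 293.7, 100.0]
tcp_rot: [3.141, -0.0, 1.374]
contact_force: [-0.4, -0.2, -1.2]
opening: 0.42
grasp_force: 0.0
```

```bash
python3 - <<'E'
from plan import *
from rig import r
print(r.sense()['eef_pos'],r.sense()['tcp_rot'][2])
setcmd([483.1,293.6,100,78.7])
plan([[550.2,-74,100,4.9]])
setcmd([550.2,-74,37.6,4.9]); plan([[419.9,306.5,110,78.5]])
E
```

```text
[482.69089569 293.7148861  100.03522518] 1.3743272008833087
dp [-347.5, 138.0, 0.0] yaw 74.0 rows~ 9
cmd [550.3 -74.2 100. ] 4.7
dp [-97.5, -390.0, -72.5] yaw -73.5 rows~ 9
cmd [419.7 306.2 110.1] 78.4
```

Next is blue.

Call:
{"method": "carry_out", "body": {"targets": [{"dp": [-40, 16, 0], "yaw": 8}, {"dp": [-80, 32, 0], "yaw": 16}, {"dp": [-120, 48, 0], "yaw": 24}, {"dp": [-160, 64, 0], "yaw": 33}, {"dp": [-200, 80, 0], "yaw": 42}, {"dp": [-240, 96, 0], "yaw": 51}, {"dp": [-280, 112, 0], "yaw": 60}, {"dp": [-320, 127, 0], "yaw": 69}, {"dp": [-347.5, 138, 0], "yaw": 74}, {"dp": [-347.5, 138, 0], "yaw": 74}, {"dp": [-347.5, 138, 0], "yaw": 74}, {"dp": [-347.5, 138, 0], "yaw": 74}]}}

```text
clock: 49.75
eef_pos: [549.8, -73.0, 99.3]
tcp_rot: [-3.141, 0.001, 0.085]
contact_force: [0.2, -0.1, -0.1]
opening: 0.415
grasp_force: 0.0
```

Call:
{"method": "carry_out", "body": {"targets": [{"dp": [0, 0, 0], "yaw": 0}, {"dp": [0, 0, 25], "yaw": 0}, {"dp": [0, 0, 45], "yaw": 0}, {"dp": [0, 0, 55], "yaw": 0}, {"dp": [0, 0, 60], "yaw": 0}, {"dp": [0, 0, 62.5], "yaw": 0}, {"dp": [0, 0, 62.5], "yaw": 0}, {"dp": [0, 0, 62.5], "yaw": 0}]}}

```text
clock: 50.75
eef_pos: [550.6, -74.0, 37.7]
tcp_rot: [3.141, -0.001, 0.083]
contact_force: [0.2, 0.1, -0.1]
opening: 0.419
grasp_force: 0.0
```

Call:
{"method": "carry_out", "body": {"targets": [{"dp": [0, 0, 0], "yaw": 0}, {"dp": [0, 0, 0], "yaw": 0}, {"dp": [0, 0, 0], "yaw": 0}, {"dp": [0, 0, 0], "yaw": 0}, {"dp": [0, 0, 0], "yaw": 0}], "fingers": -1}}

```text
clock: 51.38
eef_pos: [550.6, -74.0, 38.0]
tcp_rot: [3.141, -0.001, 0.083]
contact_force: [-0.6, 0.9, 5.5]
opening: 0.271
grasp_force: 58.6
```

Call:
{"method": "carry_out", "body": {"targets": [{"dp": [0, 0, -20], "yaw": 0}, {"dp": [0, 0, -60], "yaw": 0}, {"dp": [-11, -45, -72.5], "yaw": -9}, {"dp": [-22, -90, -72.5], "yaw": -18}, {"dp": [-34, -138, -72.5], "yaw": -27}, {"dp": [-46, -186, -72.5], "yaw": -36}, {"dp": [-58, -234, -72.5], "yaw": -45}, {"dp": [-70, -282, -72.5], "yaw": -54}, {"dp": [-82, -330, -72.5], "yaw": -63}, {"dp": [-93, -373, -72.5], "yaw": -72}, {"dp": [-97.5, -390, -72.5], "yaw": -73.5}, {"dp": [-97.5, -390, -72.5], "yaw": -73.5}]}}

```text
clock: 52.88
eef_pos: [420.7, 307.1, 109.8]
tcp_rot: [3.141, 0.0, 1.366]
contact_force: [0.1, 0.3, 0.3]
opening: 0.274
grasp_force: 59.1
```

Call:
{"method": "carry_out", "body": {"targets": [{"dp": [0, 0, 0], "yaw": 0}, {"dp": [0, 0, 0], "yaw": 0}]}}

```text
clock: 53.12
eef_pos: [421.3, 305.5, 109.8]
tcp_rot: [-3.142, 0.0, 1.363]
contact_force: [-0.2, 0.1, -0.3]
opening: 0.275
grasp_force: 59.1
```

```bash
python3 - <<'E'
from h import *
tray("side"); t=tray("top");x=r.sense();print(x['eef_pos'],x['tcp_rot'],x['opening'],x['grasp_force'])
E
```

```text
tray side [[598.5, 321.9], [569.4, 202.6], [368.3, 245.5], [395.4, 363.2]]
tray top [[391.4, 364.3], [598.4, 321.6], [573.7, 213.9], [366.8, 258.2]]
[421.25801864 305.77590636 109.80534227] [-3.14157237e+00  1.45170892e-04  1.36377265e+00] 0.28247370499270613 59.068483114242554
```

Call:
{"method": "carry_out", "body": {"targets": [{"dp": [0, 0, 25], "yaw": 0}, {"dp": [0, 0, 60], "yaw": 0}, {"dp": [0, 0, 82], "yaw": 0}, {"dp": [0, 0, 90], "yaw": 0}, {"dp": [0, 0, 94], "yaw": 0}, {"dp": [0, 0, 96], "yaw": 0}, {"dp": [0, 0, 96.5], "yaw": 0}, {"dp": [0, 0, 96.5], "yaw": 0}]}}

```text
clock: 54.22
eef_pos: [421.1, 306.8, 13.7]
tcp_rot: [3.141, -0.001, 1.366]
contact_force: [-0.5, 0.3, -0.7]
opening: 0.272
grasp_force: 59.1
```

Call:
{"method": "carry_out", "body": {"targets": [{"dp": [0, 0, 0], "yaw": 0}, {"dp": [0, 0, 0], "yaw": 0}, {"dp": [0, 0, 0], "yaw": 0}, {"dp": [0, 0, -10], "yaw": 0}, {"dp": [0, 0, -50], "yaw": 0}, {"dp": [0, 0, -100], "yaw": 0}, {"dp": [20, -50, -130], "yaw": 0}, {"dp": [40, -90, -150], "yaw": 0}, {"dp": [70, -90, -150], "yaw": 0}, {"dp": [100, -90, -150], "yaw": 0}, {"dp": [100, -90, -150], "yaw": 0}, {"dp": [100, -90, -150], "yaw": 0}], "fingers": -0.16}}

```text
clock: 55.72
eef_pos: [352.7, 422.2, 163.3]
tcp_rot: [-3.141, 0.001, 1.366]
contact_force: [-0.6, 0.2, -0.3]
opening: 0.424
grasp_force: 0.0
```

```bash
python3 - <<'E'
from h import *
s=shot("side");t=tray("top");x=r.sense();print(x['eef_pos'],x['contact_force'],x['clock'])
a=cv2.resize(t[110:310,70:290],None,fx=1.8,fy=2.9,interpolation=cv2.INTER_CUBIC);b=cv2.resize(s[120:350,160:390],(396,580),interpolation=cv2.INTER_CUBIC)
cv2.imwrite("pics/f.png",cv2.convertScaleAbs(np.hstack([a,b]),alpha=1.4))
E
```

```text
tray top [[391.4, 365.2], [598.4, 323.0], [573.7, 214.0], [366.7, 257.8]]
[352.88278532 421.90745085 163.28708174] [ 0.25956    -0.89129595 -0.85244273] 55.825
```

View pics/f.png

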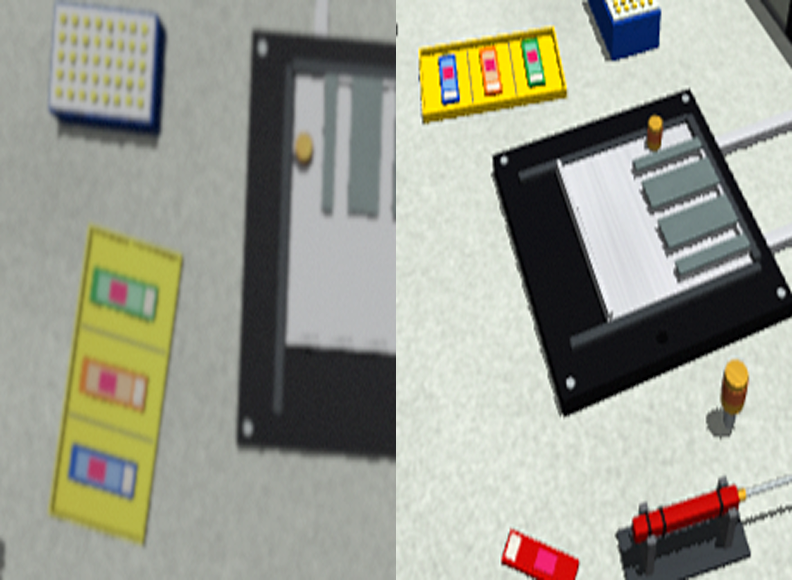

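All three slides lie face up in the tray, the pin is seated, the adapter is home and the pick is in its rest. I'm handing it in.

```bash
python3 -c "
from rig import r
print(r.sign_off())"
```

```text
the job is handed in; nothing more can be done
None
```

The job is handed in at 55.8 s, with no verdict returned: the final pictures show the adapter home and pinned, all three slides lying face up side by side in the tray, and the pick back in its rest.

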